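Load a bar in a drill jig and slide its carriage home under the bush plate

ROBOT

A 6-joint arm with a two-finger parallel gripper is mounted at the origin on a cart in front of the work surface, level with it; the furniture and walls round the work are solid. World frame = base frame: x ahead of the robot, y to its left, z up, the work surface at z = 0. Lengths are in mm, angles in rad, forces in N, time in s.
With the tool pointing down it reaches from about 300 to 775 mm from the base axis. Payload 14.6 kg.
Tool frame: the origin (TCP) lies midway between the tips of the shut fingers; the grasp point (between the pads) lies 19 mm behind it; z points along the fingers, y is the direction in which the jaws open and shut (so a half turn about z gives the same grasp; the last joint's range is limited). The gripper opens to 94 mm and grips with 3 to 60 N. Pads are 16 mm wide; open, the fingers measure 119 mm over their backs; the gripper's body (75 mm by 177 mm) begins 78 mm behind the grasp point.
Start: joints at [-1.282, 0.3, 1.521, -0, 1.321, -0.067], TCP at [191.58, -515.545, 178.746] pointing down, gripper open.
Joint ranges: [-3.03, 3.03], [-0.79, 2.21], [0.23, 2.52], [-1.04, 4.18], [0, 3.07], [-2.55, 2.55]. Speed limits (rad/s): [2.22, 2.22, 2.57, 3.14, 3.14, 3.14].

INTERFACE

Orientations are given as a rotation vector (axis times angle).
In Python, from cell import * gives the robot as it stands.
- The arm moves only by the tool send_rows, never from a script. Its arguments are lists of equal length, an entry for each row: "linear": the shift along the tool's x, y, z in mm, a list of three; "yaw": the turn about the tool's z in degrees; "hand": the finger opening in mm, from 0 to 94. A call has 1 to 12 rows; each row shifts and turns the commanded pose from where the row before left it, along the tool's axes as they then stand; what a row does not reach is not made up. A row lasts 1/12 s, in which the tool goes at most 41.7 mm and 7.16 degrees, less where a joint would pass 70% of its speed; a pose out of reach is approached as far as the arm can. A call is refused whole if a number of a shift passes 41.7 or a number of a turn 7.16, either way. A call with a gripper value outside its range is refused whole. The fingers move at their own pace and stop on an object; the grip force is fixed at half the most. Time passes only in rows, so rows that do not move let the fingers close. It gives the time, the measured TCP pose, the force and the opening at its end, in the units of the state.
- get_state(): the state, without advancing time (a new reading comes with each control period).
- snapshot(name): name is "scene" or "top"; returns a dict with "img" (480x640x3 uint8, red, green, blue), "range_z" (480x640 float32, mm along the optical axis (not along the pixel's ray), 0 where there is no reading), "mtx" (3x3 intrinsics, pixels), "distortion" ([k1, k2, p1, p2, k3] as OpenCV has them; the pictures are not rectified), "R" (3x3) and "t" (3): a world point X has camera coordinates R X + t. Camera axes: x right, y down, z forward; pixel columns grow to the right and rows downward; lengths in mm; the calibration is good to about 2 mm. A picture is of the moment at which its call begins.
- close_job(): hands the job in, once; it reports no verdict.
The state is a dict: "t": time; "joints": joint angles; "dq": joint speeds; "joint_efforts": joint torques, N m; "position": TCP position; "ee_rot": TCP orientation; "contact_force": force on the tool from outside, world axes, zero at the start; "moment": the same for the moment, N m; "opening": finger opening in mm.
Only numpy, scipy, OpenCV 4.12 (cv2) and the standard library are available. Lean on these libraries where they do the work, as an engineer would, in place of code of your own. Each camera call takes 0.05 s, during which the arm holds its last target.

TASK

Lay the short flat steel bar that lies on its own on the left of the bench in the shallow nest on the drill jig's sliding carriage, then push the carriage along its rail under the bush plate until it is fully home against its stop, with the bar still lying flat in the nest. The carriage is wide on short shoes and jams if it is pushed off-centre, so push it on the middle of its upright push plate, straight along the rail. Leave the other loose things where they are and let go of everything at the end.

Things in the scene. Friction and masses are not known exactly. Their poses are not given: they have to be found in the camera images.
- jig: Fixed drill jig standing on the bench. Origin: at bench height on the rail's centre line, right under the carriage's push face when it is home. x runs along the rail in the pushing direction (away from the robot), z up. Base 110 wide, x -155 to +70, top at z 30; T-shaped rail, x -150 to +70, head 56 wide, top at z 56. Legs of the bridge at x 0 to +60, y 93 to 105 either side (feet to y 134).
- plate_edge (a point): Middle of the near lower edge of the jig's level grey bush plate, which covers x -12 to +100 of the jig, 210 wide, z 122 to 132 (two bushes on it reach z 139). At home the push face is 12 mm in under this edge: an upright tool meets the edge first; one leaned back toward the robot by 30 to 40 degrees, tips forward and down, reaches.
- end_stop (a point): Steel stop across the rail's far end (jig x +71, top at z 54) that the carriage's shoes meet at home; hidden below the carriage table then.
- carriage: Steel carriage, about 0.75 kg, held on the rail by lips. Axes as the jig; origin on the jig's origin when home (jig x = 0; -150 to -125 at the start). Upright push plate at its near end: x 0 to 10, 150 wide, z 58 to 92. Table beyond: x 0 to 110, 150 wide, top at z 68. Dry shoes 60 long with 1 mm play: slides at about 5 to 10 N pushed on the centre line, jams if pushed well off it.
- push_face (a point): Middle of the push plate's flat near face, on the centre line, at height 75: push here (within about 15 mm sideways) along the carriage's +x; more than about 50 mm off to a side it jams.
- nest (a point): Centre of the nest for the bar, on the table top (height 68), axes as the carriage. 93 long (x) by 40 wide (y), bounded by the push plate, four side fences 22 long and 5 thick at its corners and a front fence, all 8 high; the middle 47 mm of its long sides is open for the fingers.
- bar: The plain straight flat steel bar, 85 long x 32 wide x 10 thick, 0.2 kg, lying flat on the bench. Origin: centre of its underside; y along its length, x across its 32 mm width, z up. Either way round will do.
- toothed_plate: Bystander: flame-cut steel plate with one ragged edge, 71 x 118 x 16; it lies beyond the bar, left of the bridge. Origin: centre of its underside.
- spanner: Bystander: combination spanner, 35 x 176 x 8 (length along its y), lying left of the bridge. Origin: centre of its underside.
- pipe_nipple: Bystander: threaded pipe nipple, 27 diameter x 80 long, lying behind the jig, to its right. Origin: middle of its length, on its underside.

How it is judged (in metres and radians):
On the way:
1. the bar lies in the nest while the carriage is still more than 40 mm from home (x of bar in the frame of nest between -0.008 and 0.008 m and y of bar in the frame of nest between -0.008 and 0.008 m and z of bar in the frame of nest between -0.004 and 0.004 m and angle between the y axis of bar and the x axis of carriage, either way round below 0.15 rad and x of carriage in the frame of jig below -0.04 m), for 0.2 s.
At the end, for the whole second after the job is handed in: The carriage is within 4 mm of its home stop and the bar lies flat in the nest (centre within 8 mm along and across, 4 mm in height, turned by less than 0.15 rad either way round), both at rest (x of bar in the frame of nest between -0.008 and 0.008 m and y of bar in the frame of nest between -0.008 and 0.008 m and z of bar in the frame of nest between -0.004 and 0.004 m and angle between the y axis of bar and the x axis of carriage, either way round below 0.15 rad and x of carriage in the frame of jig above -0.004 m and linear speed of each of carriage, bar below 0.02 m/s); the robot touches nothing.
It fails at once if the toothed plate is moved by more than 40 mm (distance of toothed_plate from where it was at the start of the episode above 0.04 m).
It fails at once if the spanner is moved by more than 40 mm (distance of spanner from where it was at the start of the episode above 0.04 m).
It fails at once if the pipe nipple is moved by more than 40 mm (distance of pipe_nipple from where it was at the start of the episode above 0.04 m).
It also fails if it takes over 58 s, if anything falls off the work surface, if the arm or the gripper's body presses on something with over 40 N, if the wrist force passes 120 N, or if a joint passes its speed limit or range.

## Working session

There is one attempt and no reset: what is moved stays moved. The work goes in short steps, Python scripts to look and compute and a tool call to move; the robot and the scene stay as the last step left them, time stands still between calls to the robot, and variables do not carry over. Pictures are saved under pics/ and viewed, and the job is handed in when it is done.

Besides the shell and the picture viewer there is one more tool, called as name(argument=value, ...), one argument or row to a line, values as JSON. send_rows: Moves the arm, as the interface text tells. Its arguments: {"type":"object","properties":{"linear":{"type":"array","items":{"type":"array","items":{"type":"number"}}},"yaw":{"type":"array","items":{"type":"number"}},"hand":{"type":"array","items":{"type":"number"}}},"required":["linear","yaw","hand"]}

```bash
ls; mkdir -p pics; python3 - <<'E'
from cell import *
import cv2,numpy as np
for n in ("scene","top"):
    s=snapshot(n); cv2.imwrite(f"pics/{n}0.png",s["img"][:,:,::-1]); np.savez(f"{n}0.npz",**s)
    print(n,s["mtx"].tolist(),s["distortion"],s["R"].round(4).tolist(),s["t"], (s["range_z"]>0).mean())
print(get_state())
E
```

```text
pics
scene [[443.42588126137395, 0.0, 330.13357599949256], [0.0, 443.42588126137395, 239.959361324354], [0.0, 0.0, 1.0]] [-0.03059841  0.          0.          0.          0.        ] [[-0.751, -0.6603, 0.0099], [-0.499, 0.5575, -0.6634], [0.4325, -0.5032, -0.7482]] [511.1595352  310.54926596 938.02911775] 0.9900423177083333
top [[598.5676377506167, 0.0, 325.4088235606957], [0.0, 598.5676377506167, 235.84615355447488], [0.0, 0.0, 1.0]] [-0.12745111  0.          0.          0.          0.        ] [[0.018, -0.9998, -0.0011], [-0.9799, -0.0174, -0.1985], [0.1985, 0.0047, -0.9801]] [  85.60680945  608.01540461 1555.72488542] 0.996044921875
{'t': 0.1, 'joints': array([-1.28160132e+00,  3.00428618e-01,  1.52148196e+00, -1.28325156e-05,
        1.32072872e+00, -6.66163625e-02]), 'dq': array([-0.0004199 , -0.00244973, -0.00339123, -0.00045111,  0.00080005,
        0.00151923]), 'joint_efforts': array([ 1.60296400e-03, -5.32650375e+01, -3.53284729e+01,  7.09766708e-02,
        2.34916684e-02, -5.66128767e-05]), 'position': array([ 191.50504361, -515.30916338,  178.25158639]), 'ee_rot': array([-3.09098398e+00, -5.55784662e-01,  2.01929669e-04]), 'contact_force': array([-0.87760199, -0.03870652,  0.11453864]), 'moment': array([ 0.04731113, -0.00992549, -0.03172945]), 'opening': 94.2102666113035}
```

View pics/scene0.png

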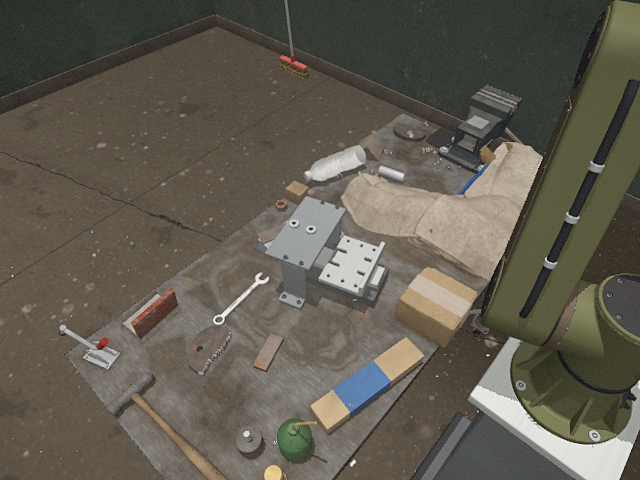

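View pics/top0.png

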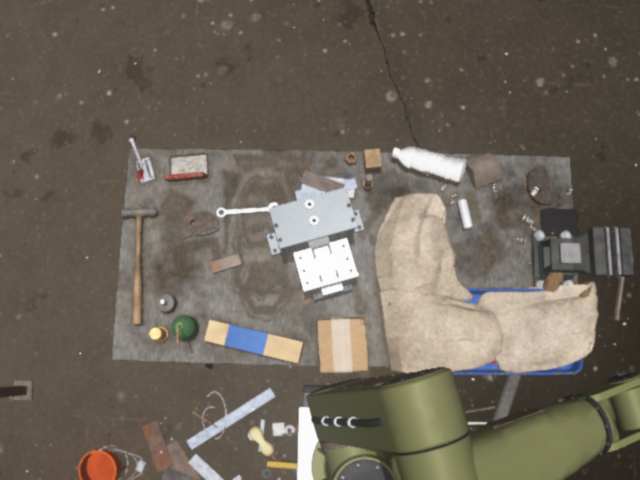

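The bar shows at top (226,263) and scene (268,352). The jig plate is at top (316,220), and the carriage is at (326,265). Next I'll zoom in and get heights.

```bash
cat > h.py <<'E'
import numpy as np,cv2
def load(f): return dict(np.load(f))
def cloud(s):
    h,w=s["range_z"].shape
    u,v=np.meshgrid(np.arange(w),np.arange(h))
    n=cv2.undistortPoints(np.stack([u,v],-1).reshape(-1,1,2).astype(float),s["mtx"],s["distortion"]).reshape(h,w,2)
    c=np.dstack([n,np.ones((h,w))])*s["range_z"][...,None]
    return (c-s["t"])@s["R"]   # R^T(c-t)
def ray(s,uv,z):
    n=cv2.undistortPoints(np.array(uv,float).reshape(-1,1,2),s["mtx"],s["distortion"]).reshape(-1,2)
    d=np.c_[n,np.ones(len(n))]@s["R"]; o=-s["R"].T@s["t"]
    return o+d*((z-o[2])/d[:,2])[:,None]
def proj(s,X):
    return cv2.projectPoints(np.array(X,float).reshape(-1,1,3),cv2.Rodrigues(s["R"])[0],s["t"],s["mtx"],s["distortion"])[0].reshape(-1,2)
E
python3 - <<'E'
from h import *
for n,(x0,y0,x1,y1) in dict(top=(200,165,380,380),scene=(180,180,420,400)).items():
    s=load(n+"0.npz"); c=cv2.resize(s["img"][y0:y1,x0:x1,::-1],None,fx=3 if n=="scene" else 2.75,fy=3 if n=="scene" else 2.75,interpolation=cv2.INTER_CUBIC)
    c=c[:600,:800]; cv2.imwrite(f"pics/{n}0z.png",c)
    P=cloud(s); print(n)
    for uv in ([(226,263),(230,240),(316,220),(326,265),(343,345),(253,340),(402,215),(185,328),(430,280),(200,222),(380,300)] if n=="top" else [(268,352),(312,235),(352,262),(435,305)]): print(uv,P[uv[1],uv[0]].round(1))
E
```

```text
top
(226, 263) [534.1 370.   15.7]
(230, 240) [601.8 364.4   1.2]
(316, 220) [632.1 121.1 138. ]
(326, 265) [526.9  93.4  60.8]
(343, 345) [315.4  45.9  87.1]
(253, 340) [324.9 285.   31.9]
(402, 215) [ 667.9 -111.2   61.6]
(185, 328) [350.1 458.4  82.4]
(430, 280) [ 483.2 -174.9  121. ]
(200, 222) [648.3 448.8  18.7]
(380, 300) [441.5 -56.9  -1.7]
scene
(268, 352) [533.5 374.5  10.2]
(312, 235) [619.8 135.5 133.3]
(352, 262) [529.4  93.3  68.2]
(435, 305) [308.1  78.1  87.9]
```

View pics/top0z.png

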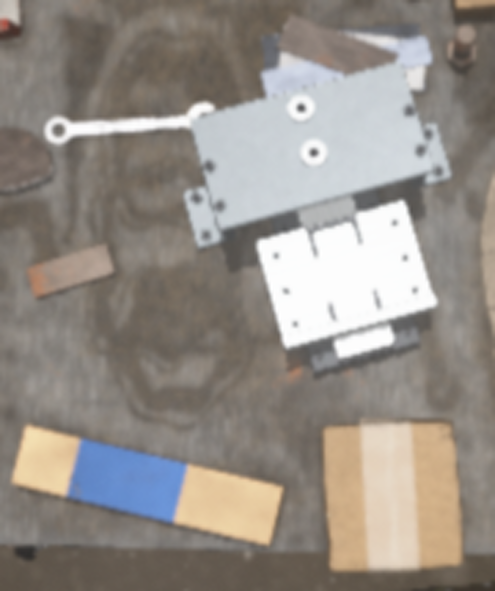

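View pics/scene0z.png

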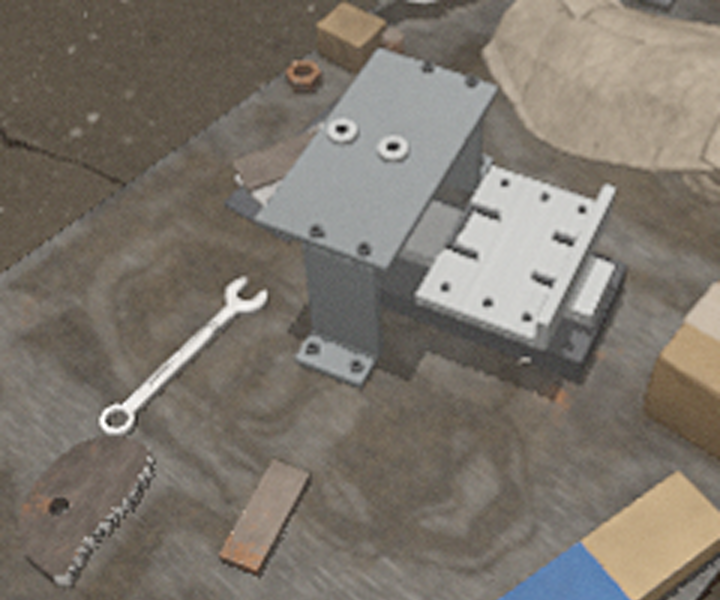

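```bash
python3 - <<'E'
from h import *
for n in ("top","scene"):
    s=load(n+"0.npz"); P=cloud(s); img=s["img"]; print(n,"cam",(-s["R"].T@s["t"]).round(0))
    hsv=cv2.cvtColor(img,cv2.COLOR_RGB2HSV)
    # carriage
    near=(np.hypot(P[...,0]-527,P[...,1]-93)<130)
    m=((img.min(2)>205)&near&(P[...,2]>50)&(P[...,2]<115)).astype(np.uint8)
    m=cv2.morphologyEx(m,cv2.MORPH_CLOSE,np.ones((5,5)))
    c=max(cv2.findContours(m,cv2.RETR_EXTERNAL,cv2.CHAIN_APPROX_NONE)[0],key=cv2.contourArea)
    print("carr px",cv2.boxPoints(cv2.minAreaRect(c)).round(1).tolist())
    h=ray(s,c.reshape(-1,2),68)[:,:2].astype(np.float32); r=cv2.minAreaRect(h); print("carr",r,cv2.boxPoints(r).round(1).tolist())
    # plate
    near=(np.hypot(P[...,0]-625,P[...,1]-125)<160)
    m=(near&(P[...,2]>118)&(P[...,2]<150)).astype(np.uint8)
    m=cv2.morphologyEx(m,cv2.MORPH_OPEN,np.ones((3,3)))
    c=max(cv2.findContours(m,cv2.RETR_EXTERNAL,cv2.CHAIN_APPROX_NONE)[0],key=cv2.contourArea)
    h=ray(s,c.reshape(-1,2),132)[:,:2].astype(np.float32); r=cv2.minAreaRect(h); print("plate",r,cv2.boxPoints(r).round(1).tolist())
    # bar
    near=(np.hypot(P[...,0]-534,P[...,1]-372)<75)
    print("bar z med",np.median(P[...,2][near&(np.hypot(P[...,0]-534,P[...,1]-372)<15)]), "bench", np.median(P[...,2][(np.hypot(P[...,0]-440,P[...,1]-372)<25)]))
    m=(near&(P[...,2]>5.5)).astype(np.uint8)
    m=cv2.morphologyEx(m,cv2.MORPH_OPEN,np.ones((3,3)))
    c=max(cv2.findContours(m,cv2.RETR_EXTERNAL,cv2.CHAIN_APPROX_NONE)[0],key=cv2.contourArea)
    h=ray(s,c.reshape(-1,2),10)[:,:2].astype(np.float32); r=cv2.minAreaRect(h); print("bar",r)
    v=img.astype(int); u,w=(226,263) if n=="top" else (268,352)
    ov=img[:,:,::-1].copy(); cv2.drawContours(ov,[c],-1,(0,255,0),1)
    cv2.imwrite(f"pics/{n}bar.png",cv2.resize(ov[w-40:w+40,u-50:u+50],None,fx=7,fy=7,interpolation=cv2.INTER_NEAREST))
E
```

```text
top cam [ 286.   89. 1646.]
carr px [[292.79998779296875, 252.3000030517578], [347.70001220703125, 237.10000610351562], [360.79998779296875, 284.20001220703125], [305.79998779296875, 299.3999938964844]]
carr ((517.50830078125, 91.39767456054688), (131.22174072265625, 151.38919067382812), 16.808181762695312) [[432.79998779296875, 144.89999389648438], [476.6000061035156, -0.0], [602.2000122070312, 37.900001525878906], [558.4000244140625, 182.8000030517578]]
plate ((641.2423706054688, 129.643310546875), (113.18197631835938, 209.8966522216797), 16.778057098388672) [[556.7999877929688, 213.8000030517578], [617.4000244140625, 12.800000190734863], [725.7000122070312, 45.5], [665.0999755859375, 246.5]]
bar z med 11.575435880747197 bench 0.1702776620135849
bar ((535.323974609375, 373.4682922363281), (32.703697204589844, 85.99734497070312), 18.264854431152344)
scene cam [133. 636. 903.]
carr px [[320.0, 277.0], [346.3999938964844, 224.1999969482422], [383.6000061035156, 242.8000030517578], [357.20001220703125, 295.6000061035156]]
carr ((533.7457885742188, 85.91714477539062), (100.44612121582031, 166.0316925048828), 16.85036277770996) [[461.6000061035156, 150.8000030517578], [509.70001220703125, -8.100000381469727], [605.9000244140625, 21.0], [557.7000122070312, 179.89999389648438]]
plate ((639.9248046875, 131.2451629638672), (114.08238220214844, 222.29190063476562), 16.869121551513672) [[553.0999755859375, 221.10000610351562], [617.5999755859375, 8.300000190734863], [726.7999877929688, 41.400001525878906], [662.2999877929688, 254.1999969482422]]
bar z med 10.050859335862535 bench -0.6249413063926913
bar ((534.8839111328125, 372.3903503417969), (33.54716110229492, 86.66482543945312), 18.693525314331055)
```

View pics/topbar.png

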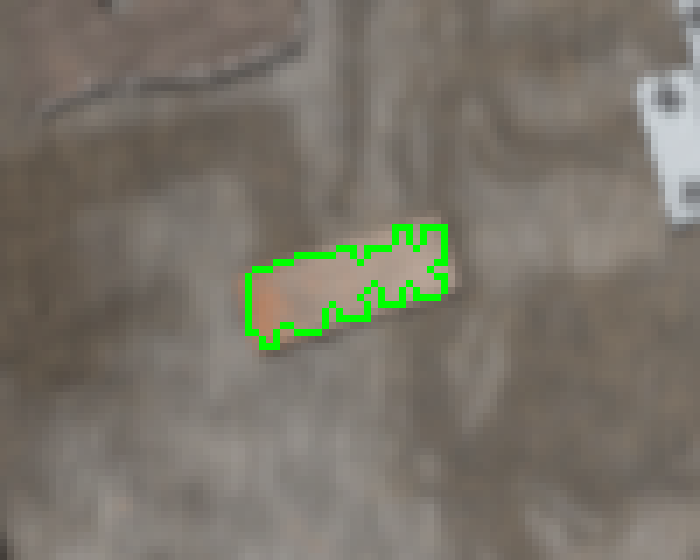

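View pics/scenebar.png

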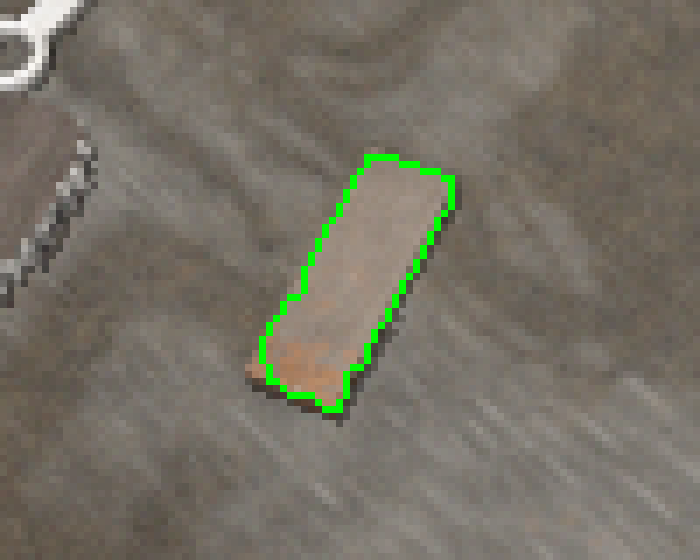

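```bash
cat >> h.py <<'E'
from scipy.spatial.transform import Rotation as Rn
def plan(target,yaw=None,st=None):
    """world target (mm), tool-x world yaw deg -> deltas in tool axes"""
    from cell import get_state
    st=st or get_state(); M=Rn.from_rotvec(st["ee_rot"]).as_matrix()
    y0=np.degrees(np.arctan2(M[1,0],M[0,0]))
    print("t",round(st["t"],2),"pos",st["position"].round(1),"yaw",round(y0,2),"tilt",M[:,2].round(4),"F",st["contact_force"].round(1),"open",round(st["opening"],1),"j",st["joints"].round(3))
    if target is not None: print("tool delta",(M.T@(np.array(target)-st["position"])).round(1))
    if yaw is not None: print("tool yaw", round((y0-yaw+180)%360-180,2))
E
python3 - <<'E'
from h import *
s=load("scene0.npz"); q=ray(s,[(384,241.7),(360,295)],92); print(q.round(1))
d=np.array([np.cos(np.radians(16.8)),np.sin(np.radians(16.8))]); o=np.array([598.9,116.8])
for p in q[:,:2]: print((p-o)@d,(p-o)@[-d[1],d[0]])
P=cloud(s)
# height map along centre line of the carriage
for x in range(-170,10,6):
    X=np.r_[o+d*x,68]; 
# project expected nest and push face points for a check, both views
for n in ("top","scene"):
    s=load(n+"0.npz"); ov=s["img"][:,:,::-1].copy()
    f=cv2.resize(ov,None,fx=4,fy=4,interpolation=cv2.INTER_CUBIC)
    def L(pts,col):
        X=[np.r_[o+d*a+np.array([-d[1],d[0]])*b,c] for a,b,c in pts]
        cv2.polylines(f,[((proj(s,X)+.5)*4).astype(int)],True,col,1)
    c0=-129.6
    L([(c0+10,-20,68),(c0+103,-20,68),(c0+103,20,68),(c0+10,20,68)],(0,0,255))
    L([(c0,-75,92),(c0,75,92),(c0+10,75,92),(c0+10,-75,92)],(0,255,0))
    L([(c0+110,-75,68),(c0+110,75,68)],(255,0,0))
    L([(-12,-105,132),(-12,105,132),(100,105,132),(100,-105,132)],(255,0,255))
    x,y=(250,180) if n=="top" else (255,190)
    cv2.imwrite(f"pics/{n}ov.png",f[y*4:y*4+600,x*4:x*4+640])
plan((535.5,371.5,180),108.5)
E
```

```text
[[500.1   7.7  92. ]
 [445.7 169.   92. ]]
-126.12766297360345 -75.90978047207659
-131.6242421425025 94.22826417847959
t 0.1 pos [ 191.5 -515.3  178.3] yaw 20.39 tilt [-3.e-04  1.e-03 -1.e+00] F [-0.9 -0.   0.1] open 94.2 j [-1.282  0.3    1.521 -0.     1.321 -0.067]
tool delta [ 631.4 -711.4   -1. ]
tool yaw -88.11
```

View pics/topov.png

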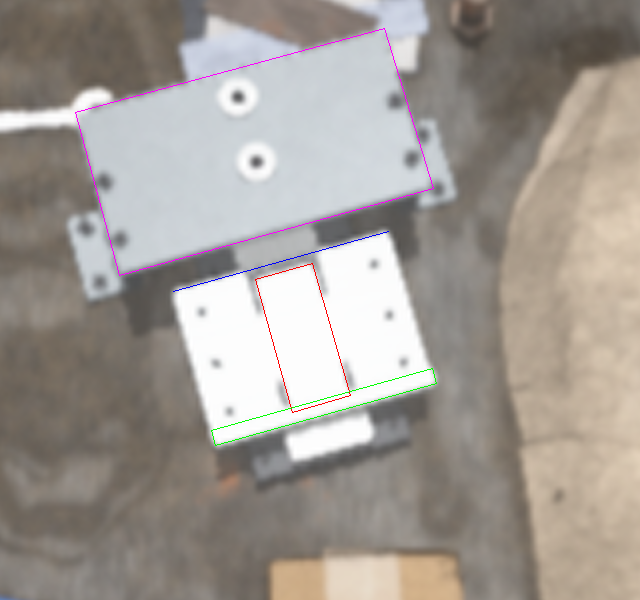

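View pics/sceneov.png

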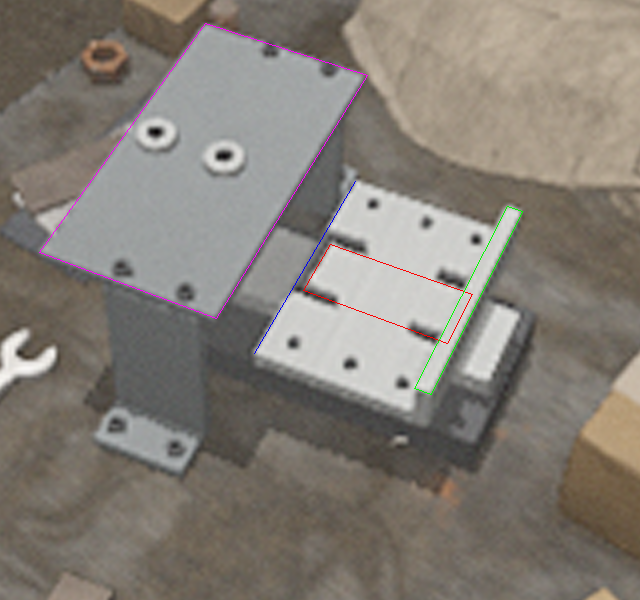

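send_rows(
  linear=[
    [27, -30.5, 0],
    [27, -30.5, 0],
    [27, -30.5, 0],
    [27, -30.5, 0],
    [27, -30.5, 0],
    [27, -30.5, 0],
    [27, -30.5, 0],
    [27, -30.5, 0],
    [27, -30.5, 0],
    [27, -30.5, 0],
    [27, -30.5, 0],
    [27, -30.5, 0],
  ],
  yaw=[0, 0, 0, 0, 0, 0, 0, 0, 0, 0, 0, 0],
  hand=[94, 94, 94, 94, 94, 94, 94, 94, 94, 94, 94, 94],
)

```text
t: 1.1
position: [367.9, -57.6, 178.8]
ee_rot: [3.092, 0.556, 0.001]
contact_force: [1.0, -0.8, 0.3]
opening: 93.9
```

```bash
python3 -c "
from h import *
plan((535.5,371.5,180),108.5)"
```

```text
t 1.1 pos [367.9 -57.6 178.8] yaw 20.38 tilt [ 3.e-04 -1.e-04 -1.e+00] F [ 1.  -0.8  0.3] open 93.9 j [-0.254 -0.111  1.97  -0.     1.282  0.961]
tool delta [ 306.6 -343.8   -1.1]
tool yaw -88.12
```

send_rows(
  linear=[
    [27, -30.3, 0],
    [27, -30.3, 0],
    [27, -30.3, 0],
    [27, -30.3, 0],
    [27, -30.3, 0],
    [27, -30.3, 0],
    [27, -30.3, 0],
    [27, -30.3, 0],
    [27, -30.3, 0],
    [27, -30.3, 0],
    [27, -30.3, 0],
    [9.6, -10.5, 0],
  ],
  yaw=[0, 0, 0, 0, 0, 0, 0, 0, 0, 0, 0, 0],
  hand=[94, 94, 94, 94, 94, 94, 94, 94, 94, 94, 94, 60],
)

```text
t: 2.1
position: [535.5, 373.4, 177.3]
ee_rot: [-3.091, -0.56, 0.002]
contact_force: [-0.9, 0.2, 0.0]
opening: 90.2
```

send_rows(
  linear=[
    [0, 0, 0],
    [0, 0, 0],
    [0, 0, 0],
    [0, 0, 0],
    [0, 0, 0],
    [0, 0, 0],
    [0, 0, 0],
    [0, 0, 0],
    [0, 0, 0],
    [0, 0, 0],
    [0, 0, 0],
    [0, 0, 0],
  ],
  yaw=[-7.16, -7.16, -7.16, -7.16, -7.16, -7.16, -7.16, -7.16, -7.16, -7.16, -7.16, -7.16],
  hand=[60, 60, 60, 60, 60, 60, 60, 60, 60, 60, 60, 60],
)

```text
t: 3.1
position: [535.3, 369.4, 178.3]
ee_rot: [-1.876, -2.52, 0.001]
contact_force: [-0.2, -0.5, -0.9]
opening: 60.1
```

```bash
python3 -c "
from h import *
plan((535.5,371.5,60),108.5)"
```

```text
t 3.1 pos [535.3 369.4 178.3] yaw 106.66 tilt [-8.e-04 -5.e-04 -1.e+00] F [-0.2 -0.5 -0.9] open 60.1 j [0.548 0.53  1.201 0.    1.412 0.257]
tool delta [  2.    1.  118.3]
tool yaw -1.84
```

Before gripping, I'll do a cheap free-air test. The interface has no tilt command, so I want to see how the arm behaves at the edge of its reach.

send_rows(
  linear=[
    [12.3, 38, 0],
    [12.3, 38, 0],
    [12.3, 38, 0],
    [12.3, 38, 0],
    [12.3, 38, 0],
    [12.3, 38, 0],
    [12.3, 38, 0],
  ],
  yaw=[0, 0, 0, 0, 0, 0, 0],
  hand=[60, 60, 60, 60, 60, 60, 60],
)

```text
t: 3.68
position: [687.2, 472.2, 167.8]
ee_rot: [1.88, 2.509, 0.031]
contact_force: [2.1, 0.8, 20.9]
opening: 60.1
```

```bash
python3 -c "
from h import *
plan((535.5,371.5,60),108.5)"
```

```text
t 3.68 pos [687.2 472.2 167.8] yaw 106.31 tilt [ 0.0169  0.0119 -0.9998] F [ 2.1  0.8 20.9] open 60.1 j [5.580e-01 1.117e+00 2.340e-01 1.000e-03 1.770e+00 2.730e-01]
tool delta [ -54.8 -175.9  104. ]
tool yaw -2.19
```

send_rows(
  linear=[
    [12.3, 38, 0],
    [12.3, 38, 0],
    [12.3, 38, 0],
  ],
  yaw=[0, 0, 0],
  hand=[60, 60, 60],
)

```text
t: 3.93
position: [710.1, 487.4, 147.4]
ee_rot: [1.864, 2.488, 0.138]
contact_force: [-0.5, 0.2, -0.3]
opening: 60.1
```

```bash
python3 -c "
from h import *
plan((535.5,371.5,60),108.5)"
```

```text
t 3.93 pos [710.1 487.4 147.4] yaw 106.38 tilt [ 0.0768  0.0529 -0.9956] F [-0.5  0.2 -0.3] open 60.1 j [0.558 1.142 0.236 0.004 1.671 0.274]
tool delta [ -64.4 -207.    67.5]
tool yaw -2.12
```

send_rows(
  linear=[
    [-12.3, -38, -5],
    [-12.3, -38, -5],
    [-12.3, -38, 0],
  ],
  yaw=[0, 0, 0],
  hand=[60, 60, 60],
)

```text
t: 4.18
position: [663.5, 455.1, 149.2]
ee_rot: [1.864, 2.488, 0.138]
contact_force: [1.7, 0.3, 0.9]
opening: 60.0
```

```bash
python3 -c "
from h import *
plan((535.5,371.5,60),108.5)"
```

```text
t 4.18 pos [663.5 455.1 149.2] yaw 106.38 tilt [ 0.0769  0.053  -0.9956] F [1.7 0.3 0.9] open 60.0 j [0.554 0.887 0.691 0.005 1.47  0.269]
tool delta [ -46.8 -153.6   74.5]
tool yaw -2.12
```

```bash
python3 -c "
from h import *
plan((255,176,170))"
```

```text
t 4.18 pos [663.5 455.1 149.2] yaw 106.38 tilt [ 0.0769  0.053  -0.9956] F [1.7 0.3 0.9] open 60.0 j [0.554 0.887 0.691 0.005 1.47  0.269]
tool delta [-152.  -466.5  -66.9]
```

send_rows(
  linear=[
    [-12.7, -38.9, -5.6],
    [-12.7, -38.9, -5.6],
    [-12.7, -38.9, -5.6],
    [-12.7, -38.9, -5.6],
    [-12.7, -38.9, -5.6],
    [-12.7, -38.9, -5.6],
    [-12.7, -38.9, -5.6],
    [-12.7, -38.9, -5.6],
    [-12.7, -38.9, -5.6],
    [-12.7, -38.9, -5.6],
    [-12.7, -38.9, -5.6],
    [-12.7, -38.9, -5.6],
  ],
  yaw=[0, 0, 0, 0, 0, 0, 0, 0, 0, 0, 0, 0],
  hand=[60, 60, 60, 60, 60, 60, 60, 60, 60, 60, 60, 60],
)

```text
t: 5.18
position: [273.4, 188.2, 170.6]
ee_rot: [1.864, 2.488, 0.139]
contact_force: [1.0, 0.4, 2.0]
opening: 59.9
```

```bash
python3 -c "
from h import *
plan((255,176,170))"
```

```text
t 5.18 pos [273.4 188.2 170.6] yaw 106.39 tilt [ 0.0775  0.0534 -0.9956] F [1.  0.4 2. ] open 59.9 j [ 0.482 -0.28   2.129  0.012  1.199  0.194]
tool delta [ -6.6 -21.1  -1.5]
```

send_rows(
  linear=[
    [-9.5, -29, -2.8],
    [-9.5, -29, -2.8],
    [-9.5, -29, -2.8],
    [-9.5, -29, -2.8],
  ],
  yaw=[0, 0, 0, 0],
  hand=[60, 60, 60, 60],
)

```text
t: 5.52
position: [172.8, 119.3, 170.2]
ee_rot: [1.863, 2.488, 0.139]
contact_force: [0.5, -0.3, 2.0]
opening: 60.0
```

```bash
python3 -c "
from h import *
plan((255,176,170))"
```

```text
t 5.52 pos [172.8 119.3 170.2] yaw 106.41 tilt [ 0.0777  0.0535 -0.9955] F [ 0.5 -0.3  2. ] open 60.0 j [ 0.402 -0.667  2.344  0.019  1.372  0.114]
tool delta [31.1 94.4  9.7]
```

send_rows(
  linear=[
    [-6, -18, -1.8],
    [-6, -18, -1.8],
    [-6, -18, -1.8],
  ],
  yaw=[0, 0, 0],
  hand=[60, 60, 60],
)

```text
t: 5.77
position: [141.8, 97.5, 167.0]
ee_rot: [1.87, 2.493, 0.113]
contact_force: [0.3, -0.1, 1.6]
opening: 60.1
```

```bash
python3 -c "
from h import *
plan((255,176,170))"
```

```text
t 5.77 pos [141.8  97.5 167. ] yaw 106.32 tilt [ 0.0619  0.0439 -0.9971] F [ 0.3 -0.1  1.6] open 60.1 j [ 0.353 -0.788  2.395  0.02   1.462  0.068]
tool delta [ 43.5 130.5   7.5]
```

```bash
python3 - <<'E'
from h import *
from cell import *
for n in ("scene","top"):
    s=snapshot(n); np.savez(n+"1.npz",**s); cv2.imwrite(f"pics/{n}1.png",s["img"][:,:,::-1])
P=cloud(load("scene0.npz"))
for r in (200,230,260,290,320,350):
    print(r,[ (lambda m: round(float(np.percentile(P[...,2][m],95)),0) if m.any() else None)((abs(np.hypot(P[...,0],P[...,1])-r)<15)&(abs(np.degrees(np.arctan2(P[...,1],P[...,0]))-a)<3)) for a in (5,15,25,35,45,55)])
E
```

```text
200 [610.0, 502.0, 396.0, 333.0, 3.0, 1.0]
230 [621.0, 500.0, 382.0, 271.0, -2.0, None]
260 [89.0, 90.0, 82.0, -893.0, None, None]
290 [90.0, 91.0, 70.0, -893.0, None, None]
320 [90.0, 91.0, 3.0, 30.0, None, None]
350 [90.0, 90.0, 32.0, 32.0, 1.0, None]
```

View pics/scene1.png

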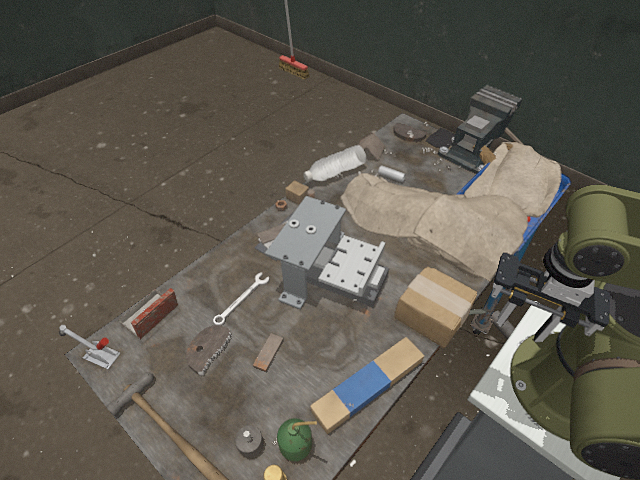

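View pics/top1.png

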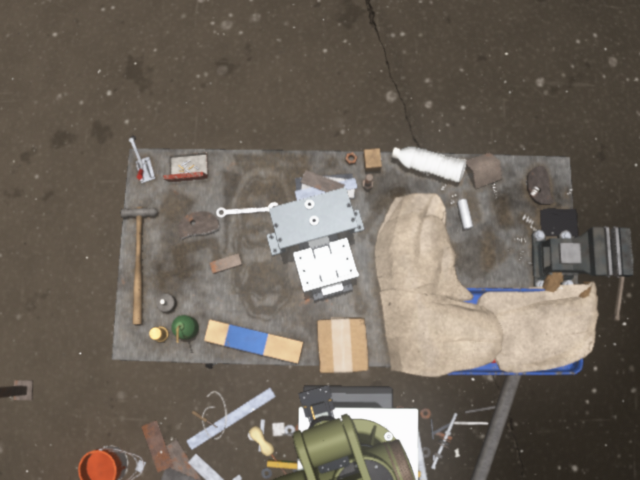

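```bash
python3 -c "
from h import *
plan((255,176,70))"
```

```text
t 5.87 pos [143.3  98.4 168.3] yaw 106.32 tilt [ 0.0676  0.0461 -0.9966] F [ 0.8 -0.6 -0.4] open 60.0 j [ 0.355 -0.789  2.392  0.02   1.459  0.069]
tool delta [ 40.6 120.9 109.1]
```

send_rows(
  linear=[
    [11, 33, 0],
    [11, 33, 10],
    [11, 33, 34],
    [7.6, 22, 35],
    [0, 0, 30],
    [0, 0, 0],
  ],
  yaw=[0, 0, 0, 0, 0, 0],
  hand=[60, 60, 60, 60, 60, 60],
)

```text
t: 6.37
position: [247.6, 171.8, 72.3]
ee_rot: [1.868, 2.495, 0.111]
contact_force: [0.2, -0.7, 0.5]
opening: 59.9
```

send_rows(
  linear=[
    [-6, -18, -1.5],
    [-6, -18, -1.5],
    [0, 0, 0],
  ],
  yaw=[0, 0, 0],
  hand=[60, 60, 60],
)

```text
t: 6.62
position: [216.5, 149.7, 77.2]
ee_rot: [1.866, 2.491, 0.122]
contact_force: [-0.2, -0.3, 0.2]
opening: 60.1
```

```bash
python3 -c "
from h import *
plan((255,176,70))"
```

```text
t 6.62 pos [216.5 149.7  77.2] yaw 106.38 tilt [ 0.0684  0.0467 -0.9966] F [-0.2 -0.3  0.2] open 60.1 j [ 0.452 -0.333  2.399  0.014  0.994  0.159]
tool delta [14.2 43.6 11. ]
```

send_rows(
  linear=[
    [-4.5, -14, -1],
    [-4.5, -14, -1],
    [-4.5, -14, -1],
    [-4.5, -14, -1],
  ],
  yaw=[0, 0, 0, 0],
  hand=[60, 60, 60, 60],
)

```text
t: 6.95
position: [169.3, 117.5, 76.7]
ee_rot: [1.866, 2.49, 0.124]
contact_force: [-0.1, 0.1, 0.4]
opening: 59.9
```

```bash
python3 -c "
from h import *
plan((255,176,70))"
```

```text
t 6.95 pos [169.3 117.5  76.7] yaw 106.38 tilt [ 0.07    0.0473 -0.9964] F [-0.1  0.1  0.4] open 59.9 j [ 0.404 -0.543  2.513  0.018  1.089  0.112]
tool delta [31.8 97.8 15.5]
```

send_rows(
  linear=[
    [11, 33, 5],
    [2, 6, 34],
    [0, 0, 0],
    [-3, -9, -0.7],
    [-4.5, -14, -1],
    [-4.5, -14, -1],
    [0, 0, 0],
  ],
  yaw=[0, 0, 0, 0, 0, 0, 0],
  hand=[60, 60, 60, 60, 60, 60, 60],
)

```text
t: 7.53
position: [181.4, 126.0, 49.2]
ee_rot: [1.868, 2.493, 0.111]
contact_force: [0.8, 0.2, -0.2]
opening: 60.0
```

```bash
python3 -c "
from h import *
plan((255,176,70))"
```

```text
t 7.53 pos [181.4 126.   49.2] yaw 106.35 tilt [ 0.0623  0.042  -0.9972] F [ 0.8  0.2 -0.2] open 60.0 j [ 0.423 -0.406  2.517  0.016  0.957  0.13 ]
tool delta [ 27.7  86.  -14.1]
```

send_rows(
  linear=[
    [-4.5, -14, 1],
    [-4.5, -14, 1],
    [-4.5, -14, 1],
  ],
  yaw=[0, 0, 0],
  hand=[60, 60, 60],
)

```text
t: 7.78
position: [167.8, 117.5, 62.2]
ee_rot: [1.873, 2.499, 0.077]
contact_force: [-0.3, -0.6, -0.3]
opening: 59.8
```

```bash
python3 -c "
from h import *
plan((255,176,70))"
```

```text
t 7.78 pos [167.8 117.5  62.2] yaw 106.33 tilt [ 0.0435  0.0293 -0.9986] F [-0.3 -0.6 -0.3] open 59.8 j [ 0.418 -0.477  2.518  0.011  1.05   0.128]
tool delta [ 31.8 100.3  -2.3]
```

send_rows(
  linear=[
    [6, 18, 25],
    [-2, -6, 8],
    [-4.5, -14, 8],
    [-4.5, -14, 8],
    [-4.5, -14, 8],
    [-4.5, -14, 8],
    [-4.5, -14, 8],
    [0, 0, 0],
  ],
  yaw=[0, 0, 0, 0, 0, 0, 0, 0],
  hand=[60, 60, 60, 60, 60, 60, 60, 60],
)

```text
t: 8.45
position: [172.7, 122.6, 22.9]
ee_rot: [1.883, 2.513, 0.001]
contact_force: [-0.4, 0.8, 0.2]
opening: 60.2
```

```bash
python3 -c "
from h import *
plan((255,176,70))"
```

```text
t 8.45 pos [172.7 122.6  22.9] yaw 106.31 tilt [ 1.3e-03 -1.0e-04 -1.0e+00] F [-0.4  0.8  0.2] open 60.2 j [ 4.440e-01 -2.830e-01  2.519e+00 -1.000e-03  9.050e-01  1.600e-01]
tool delta [ 28.2  94.  -47. ]
```

Tilt is back to zero, and I now know how to create and remove it: command past the outer or inner reach limit. Next I'll move to the bar.

send_rows(
  linear=[
    [0, 10, -35],
    [6, 18, -35],
    [10, 25, -30],
    [12, 38, 0],
    [12, 38, 0],
    [12, 38, 0],
    [12, 38, 0],
    [12, 38, 0],
    [12, 38, 0],
    [12, 38, 0],
  ],
  yaw=[0, 0, 0, 0, 0, 0, 0, 0, 0, 0],
  hand=[60, 60, 60, 60, 60, 60, 60, 60, 60, 60],
)

```text
t: 9.28
position: [452.3, 309.2, 123.3]
ee_rot: [1.883, 2.513, 0.002]
contact_force: [-0.1, 0.2, -0.3]
opening: 59.9
```

```bash
python3 -c "
from h import *
plan((535.5,371.5,60),108.5)"
```

```text
t 9.28 pos [452.3 309.2 123.3] yaw 106.3 tilt [ 1.7e-03  2.0e-04 -1.0e+00] F [-0.1  0.2 -0.3] open 59.9 j [ 5.330e-01  3.450e-01  1.595e+00 -1.000e-03  1.200e+00  2.490e-01]
tool delta [36.5 97.3 63.4]
tool yaw -2.2
```

send_rows(
  linear=[
    [12, 32, 5],
    [12, 32, 5],
    [10, 29, 5],
    [2.5, 4.3, 40],
    [0, 0, 8],
    [0, 0, 0],
  ],
  yaw=[-1.1, -1.1, 0, 0, 0, 0],
  hand=[60, 60, 60, 60, 60, 60],
)

```text
t: 9.78
position: [531.0, 371.0, 57.4]
ee_rot: [-1.835, -2.549, 0.007]
contact_force: [0.0, 0.3, 0.1]
opening: 60.1
```

```bash
python3 - <<'E'
from h import *
from cell import *
plan((535.5,371.5,4),108.5)
s=snapshot("scene"); cv2.imwrite("pics/s2.png",cv2.resize(s["img"][280:430,180:370,::-1],None,fx=4,fy=4,interpolation=cv2.INTER_CUBIC))
E
```

```text
t 9.78 pos [531.  371.   57.4] yaw 108.51 tilt [-0.0037 -0.0032 -1.    ] F [0.  0.3 0.1] open 60.1 j [ 5.540e-01  6.310e-01  1.332e+00 -1.000e-03  1.183e+00  2.310e-01]
tool delta [-0.8  4.7 53.4]
tool yaw 0.01
```

View pics/s2.png

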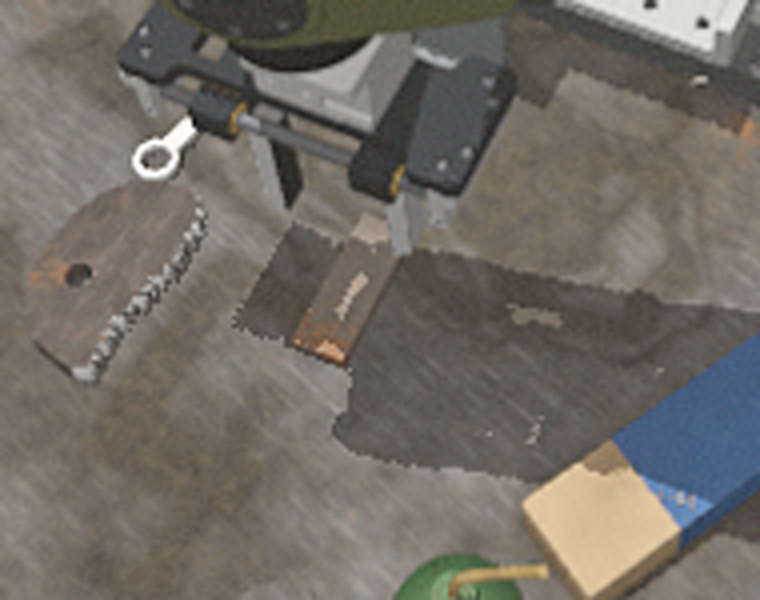

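The fingers straddle the bar, which is at (350,290) in the crop. Descending and gripping.

send_rows(
  linear=[
    [-0.4, 2.4, 27],
    [-0.4, 2.3, 18],
    [0, 0, 8],
    [0, 0, 0],
    [0, 0, 0],
    [0, 0, 0],
    [0, 0, 0],
    [0, 0, 0],
  ],
  yaw=[0, 0, 0, 0, 0, 0, 0, 0],
  hand=[60, 60, 60, 60, 20, 20, 20, 20],
)

```text
t: 10.5
position: [538.1, 373.2, 9.1]
ee_rot: [1.834, 2.548, 0.005]
contact_force: [0.6, 0.1, -0.2]
opening: 37.0
```

send_rows(
  linear=[
    [0, 0, 0],
    [0, 0, -20],
    [0, 0, -40],
    [0, 0, -40],
    [0, 0, -40],
    [0, 0, 0],
  ],
  yaw=[0, 0, 0, 0, 0, 0],
  hand=[20, 20, 20, 20, 20, 20],
)

```text
t: 11.0
position: [539.9, 374.4, 157.2]
ee_rot: [1.832, 2.545, 0.021]
contact_force: [1.1, 0.2, 1.0]
opening: 20.1
```

```bash
python3 - <<'E'
from h import *
from cell import *
plan((528.9,95.7,145),16.8)
s=snapshot("scene"); np.savez("s3.npz",**s);cv2.imwrite("pics/s3.png",cv2.resize(s["img"][220:400,160:370,::-1],None,fx=3.3,fy=3.3,interpolation=cv2.INTER_CUBIC))
E
```

```text
t 11.0 pos [539.9 374.4 157.2] yaw 108.51 tilt [ 0.0128  0.007  -0.9999] F [1.1 0.2 1. ] open 20.1 j [ 5.510e-01  5.480e-01  1.222e+00 -1.000e-03  1.357e+00  2.280e-01]
tool delta [-260.8  -99.1   10.1]
tool yaw 91.71
```

View pics/s3.png

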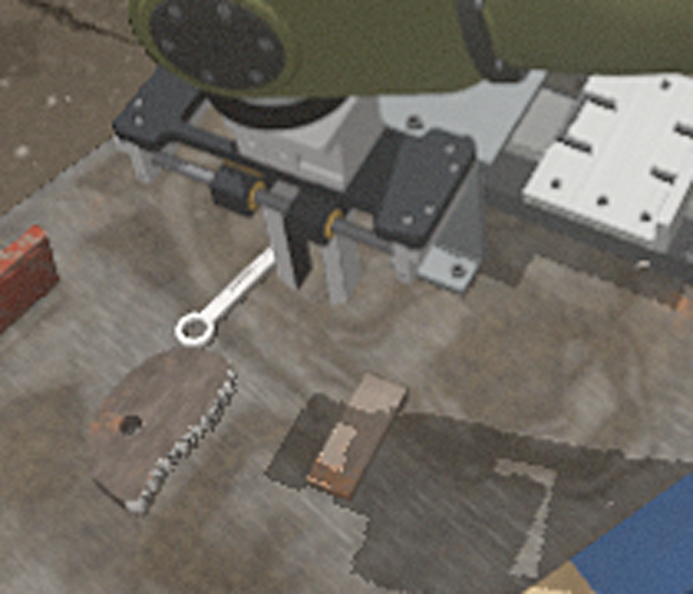

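The grip missed. The fingers were still closing when the lift began and sat slightly high, so they slid over the bar. The bar is still in place at about (355,435) in the crop. I'll go again, lower and with more closing time.

send_rows(
  linear=[
    [0, 0, 0],
    [0, 0, 10],
    [0, 0, 38],
    [0, 0, 38],
    [0, 0, 30],
    [0, 0, 0],
  ],
  yaw=[0, 0, 0, 0, 0, 0],
  hand=[60, 60, 60, 60, 60, 60],
)

```text
t: 11.55
position: [533.7, 370.4, 22.9]
ee_rot: [-1.833, -2.547, 0.016]
contact_force: [-0.8, -0.2, -0.8]
opening: 56.4
```

```bash
python3 - <<'E'
from h import *
plan((535.5,371.5,3),108.5)
E
```

```text
t 11.55 pos [533.7 370.4  22.9] yaw 108.5 tilt [-0.009  -0.0064 -0.9999] F [-0.8 -0.2 -0.8] open 56.4 j [ 5.510e-01  6.790e-01  1.341e+00 -1.000e-03  1.133e+00  2.280e-01]
tool delta [ 0.5  2.3 19.9]
tool yaw 0.0
```

send_rows(
  linear=[
    [0.3, 1.5, 12],
    [0, 0, 8],
    [0, 0, 0],
    [0, 0, 0],
  ],
  yaw=[0, 0, 0, 0],
  hand=[60, 60, 60, 60],
)

```text
t: 11.88
position: [539.4, 373.9, 12.6]
ee_rot: [1.834, 2.548, 0.004]
contact_force: [0.1, -0.7, -0.1]
opening: 59.5
```

```bash
python3 - <<'E'
from h import *
plan((535.5,371.5,3),108.5)
E
```

```text
t 11.88 pos [539.4 373.9  12.6] yaw 108.5 tilt [ 0.003  0.001 -1.   ] F [ 0.1 -0.7 -0.1] open 59.5 j [ 5.510e-01  6.970e-01  1.337e+00 -1.000e-03  1.105e+00  2.280e-01]
tool delta [-1.  -4.5  9.6]
tool yaw 0.0
```

send_rows(
  linear=[
    [-1, -4, 5],
    [0, 0, 4],
    [0, 0, 0],
    [0, 0, 0],
    [0, 0, 0],
  ],
  yaw=[0, 0, 0, 0, 0],
  hand=[60, 60, 60, 60, 60],
)

```text
t: 12.3
position: [535.7, 371.5, 3.2]
ee_rot: [1.834, 2.548, 0.003]
contact_force: [-0.5, 0.1, 0.2]
opening: 60.0
```

```bash
python3 - <<'E'
from h import *
plan((535.5,371.5,3),108.5)
E
```

```text
t 12.3 pos [535.7 371.5   3.2] yaw 108.5 tilt [ 2.5e-03  7.0e-04 -1.0e+00] F [-0.5  0.1  0.2] open 60.0 j [ 5.510e-01  7.010e-01  1.356e+00 -1.000e-03  1.083e+00  2.280e-01]
tool delta [ 0.  -0.2  0.2]
tool yaw 0.0
```

Exactly on target. Closing with enough time.

send_rows(
  linear=[
    [0, 0, 0],
    [0, 0, 0],
    [0, 0, 0],
    [0, 0, 0],
    [0, 0, 0],
    [0, 0, 0],
    [0, 0, 0],
    [0, 0, 0],
  ],
  yaw=[0, 0, 0, 0, 0, 0, 0, 0],
  hand=[20, 20, 20, 20, 20, 20, 20, 20],
)

```text
t: 12.97
position: [535.6, 371.5, 2.8]
ee_rot: [1.835, 2.548, 0.003]
contact_force: [-0.2, -0.4, -0.7]
opening: 20.1
```

```bash
python3 - <<'E'
from h import *
from cell import *
s=snapshot("scene"); np.savez("s4.npz",**s);cv2.imwrite("pics/s4.png",cv2.resize(s["img"][280:400,200:340,::-1],None,fx=5,fy=5,interpolation=cv2.INTER_CUBIC))
s=snapshot("top"); np.savez("t4.npz",**s);cv2.imwrite("pics/t4.png",cv2.resize(s["img"][200:320,160:300,::-1],None,fx=5,fy=5,interpolation=cv2.INTER_CUBIC))
E
```

```text
(no output)
```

View pics/s4.png

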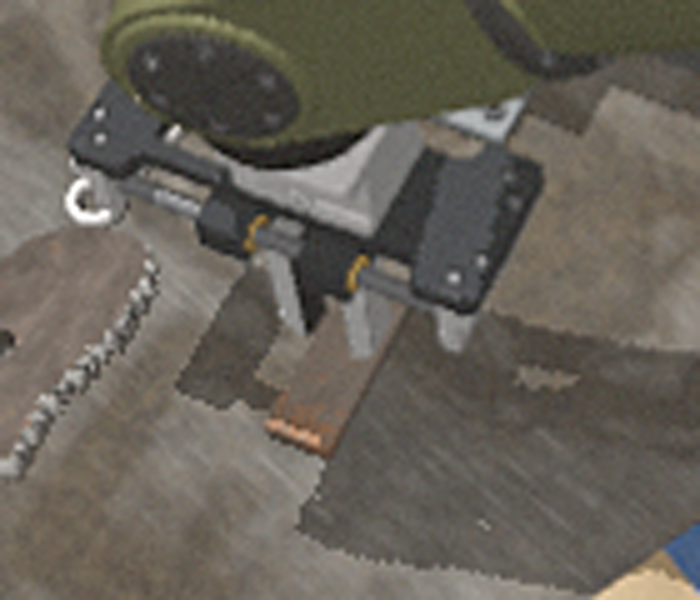

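View pics/t4.png

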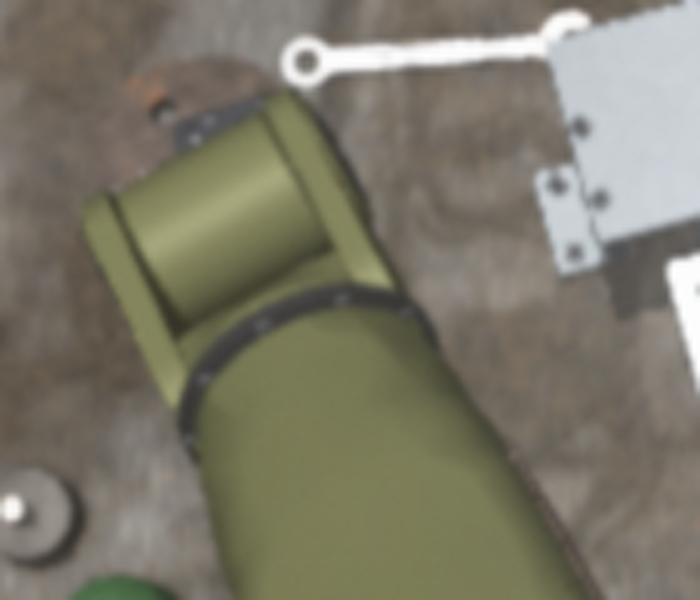

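```bash
python3 - <<'E'
from h import *
from cell import get_state
st=get_state(); print(st["position"],st["contact_force"],st["opening"])
s=load("s4.npz");P=cloud(s); M=Rn.from_rotvec(st["ee_rot"]).as_matrix()
for nm,pts in dict(right=[(270,341),(271,345),(272,347),(272,349),(272,350),(272,351),(272,352),(272,354)],left=[(257,338),(258,341),(259,343),(260,345),(260,346),(260,347),(260,349)],bar=[(262,364),(266,360),(280,343)]).items():
    for u,v in pts: print(nm,(u,v),P[v,u].round(1),"in tool",(M.T@(P[v,u]-st["position"])).round(1),s["img"][v,u])
print(proj(s,[st["position"]+M@np.array([0,y,0]) for y in (-10,10)]))
E
```

```text
[535.58187368 371.44167234   2.84718406] [ 0.46304832  0.0401985  -0.83168472] 20.143469890794393
right (270, 341) [520.7 372.7  72.4] in tool [  5.9 -13.5 -69.6] [144 142 141]
right (271, 345) [517.8 374.1  60.9] in tool [  8.1 -15.9 -58. ] [143 143 139]
right (272, 347) [516.9 373.1  51.8] in tool [  7.5 -17.1 -49. ] [145 141 140]
right (272, 349) [517.2 373.9  43.8] in tool [  8.1 -16.6 -40.9] [145 143 142]
right (272, 350) [517.9 373.8  38.2] in tool [  7.9 -15.9 -35.4] [144 145 143]
right (272, 351) [519.2 373.4  31.6] in tool [  7.1 -14.8 -28.8] [132 127 121]
right (272, 352) [527.3 368.4   9.2] in tool [-0.3 -8.8 -6.4] [117 107  96]
right (272, 354) [523.3 372.1  10.5] in tool [  4.5 -11.4  -7.7] [115 105  93]
left (257, 338) [548.8 384.3  67. ] in tool [  8.   16.7 -64.2] [149 147 145]
left (258, 341) [548.  384.1  54.8] in tool [  8.   15.9 -51.9] [145 144 142]
left (259, 343) [546.6 383.6  47.1] in tool [  8.   14.4 -44.3] [145 143 142]
left (260, 345) [545.8 382.8  38.2] in tool [  7.5  13.4 -35.4] [129 129 130]
left (260, 346) [544.7 384.   36.7] in tool [  9.   12.8 -33.8] [134 135 135]
left (260, 347) [ 5.605e+02  3.749e+02 -4.000e-01] in tool [-4.6 24.8  3.3] [133 128 120]
left (260, 349) [556.2 378.7   1. ] in tool [ 0.3 21.9  1.8] [129 123 112]
bar (262, 364) [522.6 402.7   9.9] in tool [33.7 -2.4 -7.1] [128  95  73]
bar (266, 360) [524.5 389.5   6.4] in tool [20.6 -4.7 -3.5] [109  98  91]
bar (280, 343) [529.5 341.5  10.3] in tool [-26.4 -15.3  -7.5] [89 82 74]
[[272.68472786 353.6733912 ]
 [264.68520299 350.41493502]]
```

```bash
python3 - <<'E'
from h import *
for f,pos,rv,op in (("s3.npz",[539.9,374.4,157.2],[1.832,2.545,.021],20),("scene1.npz",[143.3,98.4,168.3],[1.868,2.495,.115],60),("s4.npz",[535.6,371.4,2.8],[1.835,2.548,.003],20),("top1.npz",[143.3,98.4,168.3],[1.868,2.495,.115],60)):
    s=load(f);P=cloud(s);M=Rn.from_rotvec(rv).as_matrix()
    T=(P-np.array(pos))@M
    m=(abs(T[...,0])<12)&(abs(T[...,1])<op/2+18)&(T[...,2]>-95)&(T[...,2]<20)
    print(f,m.sum(),np.histogram(T[...,2][m],bins=np.arange(-95,21,5))[0])
    for sgn in (-1,1):
        mm=m&(T[...,1]*sgn>0); print(sgn, "max tool z",np.sort(T[...,2][mm])[-12:].round(1))
s=load("scene1.npz");cv2.imwrite("pics/s1z.png",cv2.resize(s["img"][230:350,470:640,::-1],None,fx=4.5,fy=4.5,interpolation=cv2.INTER_CUBIC))
E
```

```text
s3.npz 367 [18 20 25 26 32 32 27 37 29 35 32 27 20  7  0  0  0  0  0  0  0  0  0]
-1 max tool z [-37.4 -37.2 -37.2 -37.1 -36.3 -34.4 -34.  -33.9 -32.1 -31.3 -30.8 -28.6]
1 max tool z [-33.1 -32.7 -31.8 -30.8 -30.7 -30.6 -29.5 -29.2 -28.9 -28.5 -27.1 -26.7]
scene1.npz 529 [42 44 43 37 47 38 41 43 42 35 36 37 31 12  1  0  0  0  0  0  0  0  0]
-1 max tool z [-30.5 -30.3 -29.8 -29.8 -29.1 -29.  -27.8 -27.5 -26.9 -26.7 -25.5 -23.5]
1 max tool z [-34.6 -34.2 -34.2 -33.5 -31.8 -31.5 -31.4 -31.4 -30.1 -28.9 -28.7 -26.7]
s4.npz 432 [ 12  10   8  15  16  15  21  21  18  22  18  21  13   5   0   0   8 109
  12  78  10   0   0]
-1 max tool z [4.2 4.5 4.8 4.9 5.  5.2 5.4 5.6 5.7 6.4 6.7 6.7]
1 max tool z [3.2 3.5 3.6 3.7 3.8 3.9 4.  4.3 4.6 5.  5.3 6.9]
top1.npz 0 [0 0 0 0 0 0 0 0 0 0 0 0 0 0 0 0 0 0 0 0 0 0 0]
-1 max tool z []
1 max tool z []
```

View pics/s1z.png

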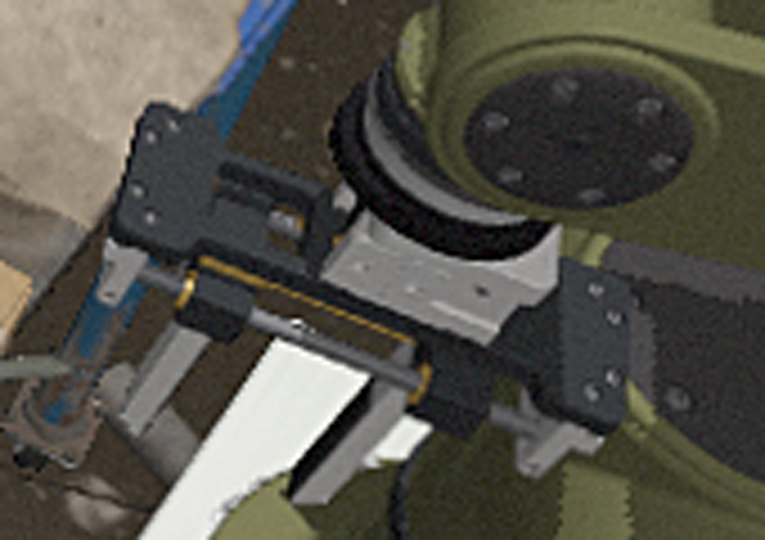

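The picture and depth agree that the real fingertips sit about 31 mm behind the reported TCP (the tool z of the tips is -31). That explains the miss. I'll open and descend by feel.

send_rows(
  linear=[
    [0, 0, 0],
    [0, 0, 0],
    [0, 0, 0],
    [0, 0, 0],
    [0, 0, 12],
    [0, 0, 10],
    [0, 0, 2],
    [0, 0, 0],
    [0, 0, 0],
  ],
  yaw=[0, 0, 0, 0, 0, 0, 0, 0, 0],
  hand=[60, 60, 60, 60, 60, 60, 60, 60, 60],
)

```text
t: 13.82
position: [535.5, 371.4, -21.6]
ee_rot: [1.835, 2.549, 0.002]
contact_force: [0.7, -0.0, -0.0]
opening: 59.6
```

```bash
python3 - <<'E'
from h import *
from cell import *
plan((535.5,371.5,-26),108.5)
st=get_state()
s=snapshot("scene"); np.savez("s5.npz",**s);cv2.imwrite("pics/s5.png",cv2.resize(s["img"][280:400,200:340,::-1],None,fx=5,fy=5,interpolation=cv2.INTER_CUBIC))
P=cloud(s);M=Rn.from_rotvec(st["ee_rot"]).as_matrix();T=(P-st["position"])@M
for sgn in (-1,1):
    m=(abs(T[...,0])<12)&(T[...,1]*sgn>24)&(T[...,1]*sgn<48)&(T[...,2]>-95)
    print(np.sort(T[...,2][m])[-10:].round(1), np.histogram(P[...,2][m],np.arange(-4,60,4))[0], "y",np.median(T[...,1][m&(P[...,2]>20)]),"x",np.percentile(T[...,0][m&(P[...,2]>20)],[5,95]))
E
```

```text
t 13.82 pos [535.5 371.4 -21.6] yaw 108.5 tilt [ 1.6e-03  1.0e-04 -1.0e+00] F [ 0.7 -0.  -0. ] open 59.6 j [ 5.500e-01  7.340e-01  1.364e+00 -1.000e-03  1.042e+00  2.280e-01]
tool delta [0.1 0.  4.4]
tool yaw 0.0
[-19.3 -19.3 -19.  -19.  -18.9 -18.8 -18.7 -18.7 -18.6 -18. ] [51 19  1  1  5 10  9  6  7  6  9  6  9  6  6] y -40.593455322910664 x [-5.32802314  8.67489044]
[-19.  -18.7 -18.7 -18.6 -18.3 -18.2 -18.  -18.  -17.8 -17.6] [40 23  3  9  7 11  5 12 10  7  7  8  7  7  5] y 32.68795529477125 x [-7.15745419  8.57741448]
```

View pics/s5.png

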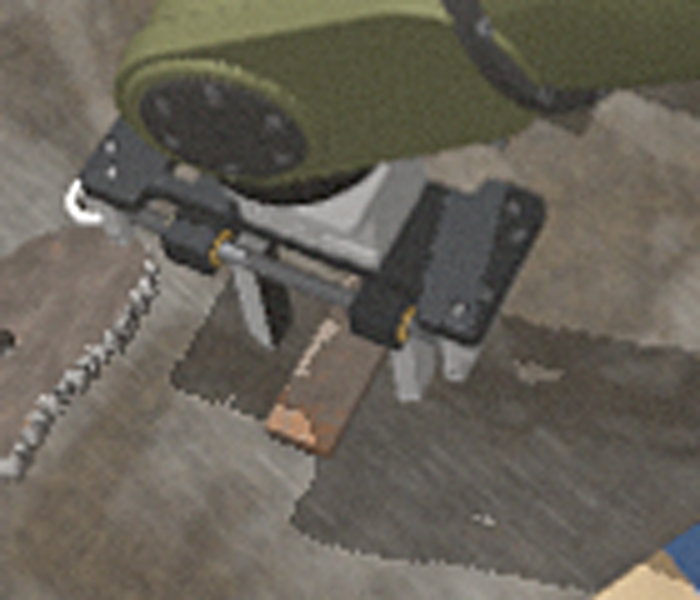

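send_rows(
  linear=[
    [0, 0, 3],
    [0, 0, 2.5],
    [0, 0, 0],
    [0, 0, 0],
  ],
  yaw=[0, 0, 0, 0],
  hand=[60, 60, 60, 60],
)

```text
t: 14.2
position: [535.9, 371.6, -26.3]
ee_rot: [1.834, 2.548, 0.004]
contact_force: [0.0, 0.1, 3.3]
opening: 59.9
```

send_rows(
  linear=[
    [0, 0, 0],
    [0, 0, 0],
    [0, 0, 0],
    [0, 0, 0],
    [0, 0, 0],
    [0, 0, 0],
  ],
  yaw=[0, 0, 0, 0, 0, 0],
  hand=[20, 20, 20, 20, 20, 20],
)

```text
t: 14.7
position: [535.5, 371.5, -26.4]
ee_rot: [1.835, 2.549, 0.002]
contact_force: [-2.7, -0.6, 5.3]
opening: 31.4
```

Gripped at 31.4 mm. The fingertips just touch the bench at reported z -26, so the tip offset is about 26 mm. Lifting.

send_rows(
  linear=[
    [0, 0, -10],
    [0, 0, -38],
    [0, 0, -38],
    [0, 0, -38],
    [0, 0, -38],
    [0, 0, 0],
    [0, 0, 0],
  ],
  yaw=[0, 0, 0, 0, 0, 0, 0],
  hand=[20, 20, 20, 20, 20, 20, 20],
)

```text
t: 15.28
position: [535.9, 371.8, 137.7]
ee_rot: [1.834, 2.547, 0.008]
contact_force: [0.1, 0.3, -3.2]
opening: 31.7
```

```bash
python3 - <<'E'
from h import *
from cell import *
plan((528.9,95.7,135),16.8)
st=get_state()
s=snapshot("scene"); np.savez("s6.npz",**s);cv2.imwrite("pics/s6.png",cv2.resize(s["img"][220:400,160:370,::-1],None,fx=3.3,fy=3.3,interpolation=cv2.INTER_CUBIC))
E
```

```text
t 15.28 pos [535.9 371.8 137.7] yaw 108.5 tilt [ 0.0056  0.0026 -1.    ] F [ 0.1  0.3 -3.2] open 31.7 j [ 5.510e-01  5.580e-01  1.253e+00 -1.000e-03  1.325e+00  2.280e-01]
tool delta [-259.6  -94.3    2. ]
tool yaw 91.7
```

View pics/s6.png

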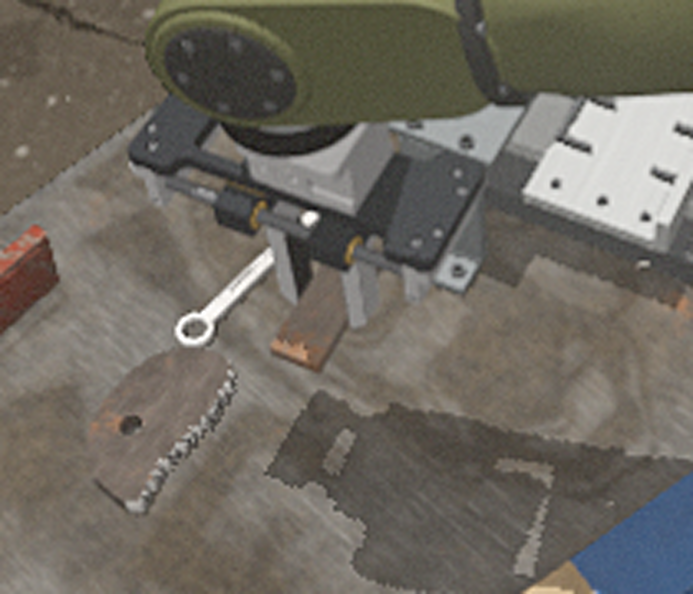

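```bash
python3 - <<'E'
from h import *
from cell import get_state
st=get_state();M=Rn.from_rotvec(st["ee_rot"]).as_matrix()
s=load("s6.npz");P=cloud(s)
T=(P-st["position"])@M
for uv in [(290,350),(300,345),(310,330),(300,358)]:
    u,v=int(uv[0]/3.3+160),int(uv[1]/3.3+220); print(uv,P[v,u].round(1),T[v,u].round(1))
m=(T[...,2]>-60)&(T[...,2]<0)&(abs(T[...,1])<20)&(abs(T[...,0])<60)
print("x range",np.percentile(T[...,0][m],[1,50,95,99]))
for z in (-36.4,):
    W=ray(s,np.array([(275,340),(326,353)])/3.3+[160,220],st["position"][2]-z); print(((W-st["position"])@M).round(1))
W=ray(s,np.array([(272,347),(320,368)])/3.3+[160,220],st["position"][2]+26.4); print(((W-st["position"])@M).round(1))
E
```

```text
(290, 350) [527.7 412.3 175. ] [ 41.3   6.1 -39.8]
(300, 345) [527.4 405.2 173.7] [ 34.7   3.6 -38.5]
(310, 330) [529.3 395.8 174.4] [ 25.2   2.4 -39.2]
(300, 358) [520.4 411.3 174.9] [ 42.7  -1.2 -39.7]
x range [-25.41020148  15.24636619  42.33853707  43.02150356]
[[ 36.9  17.  -36.4]
 [ 32.8 -13.9 -36.4]]
[[ 36.9  20.5 -26.4]
 [ 38.  -11.6 -26.4]]
```

send_rows(
  linear=[
    [-37, -13.5, 0],
    [-37, -13.5, 0],
    [-37, -13.5, 0],
    [-37, -13.5, 0],
    [-37, -13.5, 0],
    [-37, -13.5, 0],
    [-37, -13.3, 0],
    [0, 0, 0],
  ],
  yaw=[0, 0, 0, 0, 0, 0, 0, 0],
  hand=[20, 20, 20, 20, 20, 20, 20, 20],
)

```text
t: 16.0
position: [526.9, 90.3, 133.3]
ee_rot: [-1.841, -2.545, 0.003]
contact_force: [0.9, 0.5, -1.6]
opening: 31.2
```

send_rows(
  linear=[
    [0, 0, 0],
    [0, 0, 0],
    [0, 0, 0],
    [0, 0, 0],
    [0, 0, 0],
    [0, 0, 0],
    [0, 0, 0],
    [0, 0, 0],
    [0, 0, 0],
    [0, 0, 0],
    [0, 0, 0],
    [0, 0, 0],
  ],
  yaw=[7.1, 7.1, 7.1, 7.1, 7.1, 7.1, 7.1, 7.1, 7.1, 7.1, 7.1, 7.1],
  hand=[20, 20, 20, 20, 20, 20, 20, 20, 20, 20, 20, 20],
)

```text
t: 17.0
position: [527.1, 95.9, 133.2]
ee_rot: [-3.078, -0.625, 0.002]
contact_force: [1.0, 0.2, -2.7]
opening: 31.6
```

```bash
python3 -c "
from h import *
plan((528.9,95.7,75),16.8)"
```

```text
t 17.0 pos [527.1  95.9 133.2] yaw 22.96 tilt [-0.0013  0.     -1.    ] F [ 1.   0.2 -2.7] open 31.6 j [0.112 0.311 1.616 0.    1.216 1.282]
tool delta [ 1.6  0.9 58.2]
tool yaw 6.16
```

send_rows(
  linear=[
    [0, 0, 0],
    [1.7, 0.7, 20],
    [0, 0, 25],
    [0, 0, 12],
    [0, 0, 0],
    [0, 0, 0],
  ],
  yaw=[6.2, 0, 0, 0, 0, 0],
  hand=[20, 20, 20, 20, 20, 20],
)

```text
t: 17.5
position: [529.2, 95.8, 76.9]
ee_rot: [-3.106, -0.467, 0.002]
contact_force: [-0.3, 0.4, -1.5]
opening: 31.8
```

```bash
python3 - <<'E'
from h import *
from cell import *
plan((528.9,95.7,46),16.8)
st=get_state();M=Rn.from_rotvec(st["ee_rot"]).as_matrix()
s=snapshot("scene"); np.savez("s7.npz",**s);cv2.imwrite("pics/s7.png",cv2.resize(s["img"][190:310,270:410,::-1],None,fx=5,fy=5,interpolation=cv2.INTER_CUBIC))
P=cloud(s);T=(P-st["position"])@M
m=(T[...,2]>-45)&(T[...,2]<-33)&(abs(T[...,1])<14)&(abs(T[...,0])<60)
print("bar x",np.percentile(T[...,0][m],[1,2,50,98,99]))
E
```

```text
t 17.5 pos [529.2  95.8  76.9] yaw 17.11 tilt [-1.e-03  2.e-04 -1.e+00] F [-0.3  0.4 -1.5] open 31.8 j [0.111 0.38  1.665 0.    1.097 1.383]
tool delta [-0.2  0.  30.9]
tool yaw 0.31
bar x [-39.82129625 -39.60224682 -21.71121133  39.13468181  42.74112796]
```

View pics/s7.png

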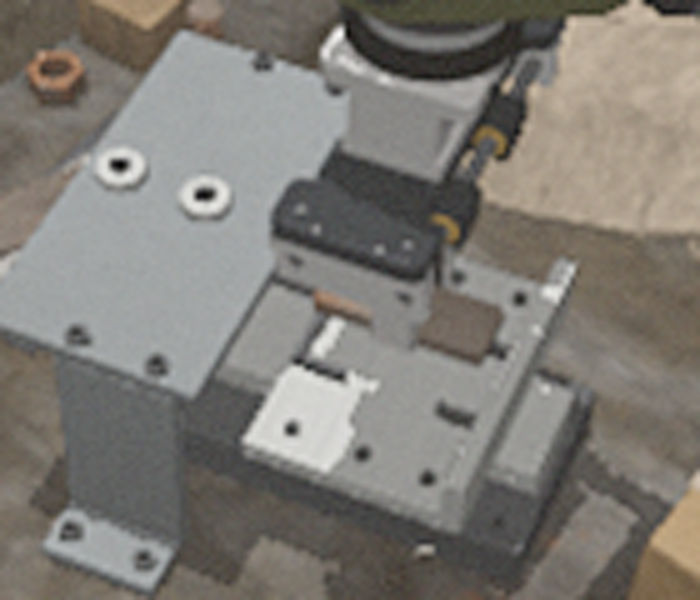

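The bar is aligned over the nest. Lowering it in.

send_rows(
  linear=[
    [-0.2, 0, 12],
    [0, 0, 12],
    [0, 0, 5],
    [0, 0, 0],
    [0, 0, 0],
  ],
  yaw=[0.3, 0, 0, 0, 0],
  hand=[20, 20, 20, 20, 20],
)

```text
t: 17.97
position: [530.2, 95.7, 49.9]
ee_rot: [-3.108, -0.459, -0.004]
contact_force: [0.8, -0.6, -1.7]
opening: 31.4
```

```bash
python3 - <<'E'
from h import *
from cell import *
plan((528.9,95.7,42),16.8)
s=snapshot("scene"); np.savez("s8.npz",**s);cv2.imwrite("pics/s8.png",cv2.resize(s["img"][190:310,270:410,::-1],None,fx=5,fy=5,interpolation=cv2.INTER_CUBIC))
E
```

```text
t 17.97 pos [530.2  95.7  49.9] yaw 16.8 tilt [ 2.7e-03  5.0e-04 -1.0e+00] F [ 0.8 -0.6 -1.7] open 31.4 j [0.11  0.416 1.686 0.    1.037 1.388]
tool delta [-1.3 -0.4  7.9]
tool yaw 0.0
```

View pics/s8.png

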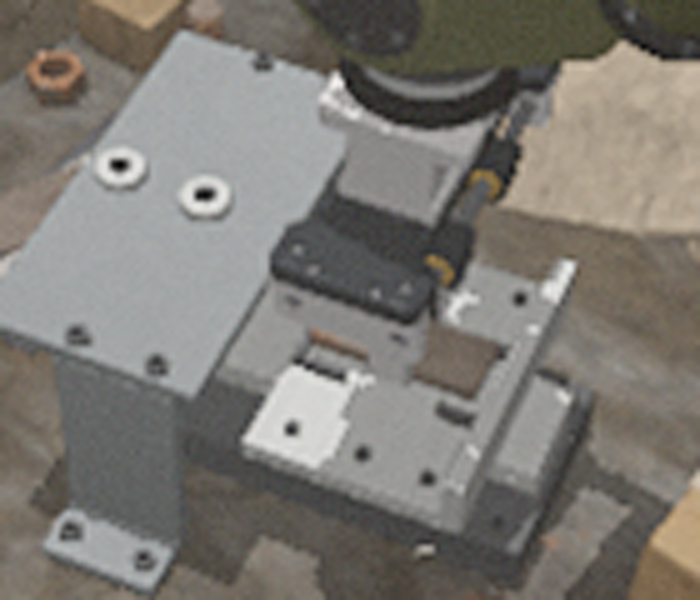

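send_rows(
  linear=[
    [-0.8, 0, 4],
    [0, 0, 3],
    [0, 0, 1.5],
    [0, 0, 0],
    [0, 0, 0],
  ],
  yaw=[0, 0, 0, 0, 0],
  hand=[20, 20, 20, 20, 20],
)

```text
t: 18.43
position: [529.3, 95.4, 41.6]
ee_rot: [-3.108, -0.459, -0.004]
contact_force: [-4.8, 0.4, 9.4]
opening: 31.8
```

```bash
python3 -c "
from h import *
plan((528.9,95.7,42),16.8)"
```

```text
t 18.43 pos [529.3  95.4  41.6] yaw 16.81 tilt [ 2.6e-03  5.0e-04 -1.0e+00] F [-4.8  0.4  9.4] open 31.8 j [0.11  0.426 1.694 0.    1.019 1.388]
tool delta [-0.3 -0.4 -0.4]
tool yaw 0.01
```

Contact comes exactly at table height (41.6 + 26.4 = 68). Releasing and lifting.

send_rows(
  linear=[
    [0, 0, 0],
    [0, 0, 0],
    [0, 0, 0],
    [0, 0, 0],
    [0, 0, -20],
    [0, 0, -35],
    [0, 0, -35],
    [0, 0, -35],
  ],
  yaw=[0, 0, 0, 0, 0, 0, 0, 0],
  hand=[52, 52, 52, 52, 52, 52, 52, 52],
)

```text
t: 19.1
position: [528.7, 95.3, 167.4]
ee_rot: [-3.108, -0.459, -0.003]
contact_force: [0.5, -0.3, -0.1]
opening: 52.2
```

send_rows(
  linear=[
    [-38, 0, -8],
    [-38, 0, -8],
    [-38, 0, -8],
    [-38, 0, -8],
    [-38, 0, 0],
  ],
  yaw=[0, 0, 0, 0, 0],
  hand=[0, 0, 0, 0, 0],
)

```text
t: 19.52
position: [345.8, 40.1, 198.4]
ee_rot: [3.108, 0.459, 0.007]
contact_force: [-0.2, -0.8, 1.4]
opening: 22.1
```

```bash
python3 - <<'E'
from h import *
from cell import *
plan(None)
for n,(x,y) in (("scene",(270,190)),("top",(265,200))):
    s=snapshot(n); np.savez(n+"9.npz",**s);cv2.imwrite(f"pics/{n}9.png",cv2.resize(s["img"][y:y+120,x:x+140,::-1],None,fx=5,fy=5,interpolation=cv2.INTER_CUBIC))
E
```

```text
t 19.52 pos [345.8  40.1 198.4] yaw 16.82 tilt [ 4.6e-03  5.0e-04 -1.0e+00] F [-0.2 -0.8  1.4] open 22.1 j [ 0.01  -0.194  1.994  0.     1.336  1.287]
```

View pics/scene9.png

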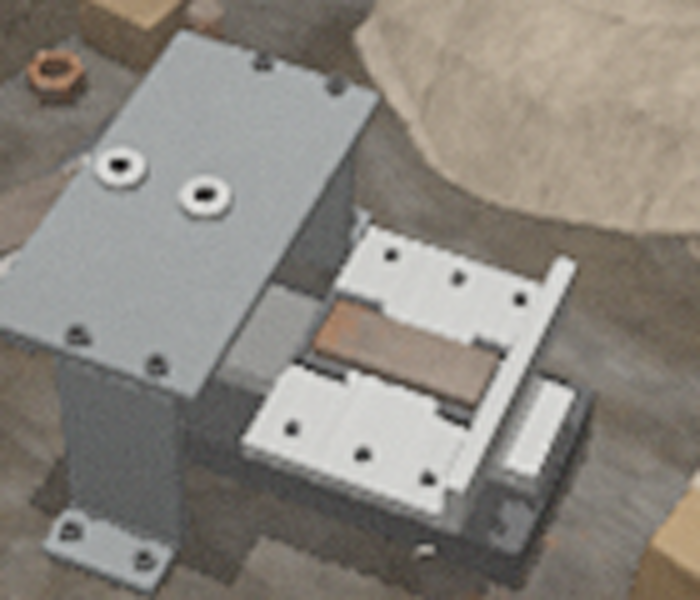

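View pics/top9.png

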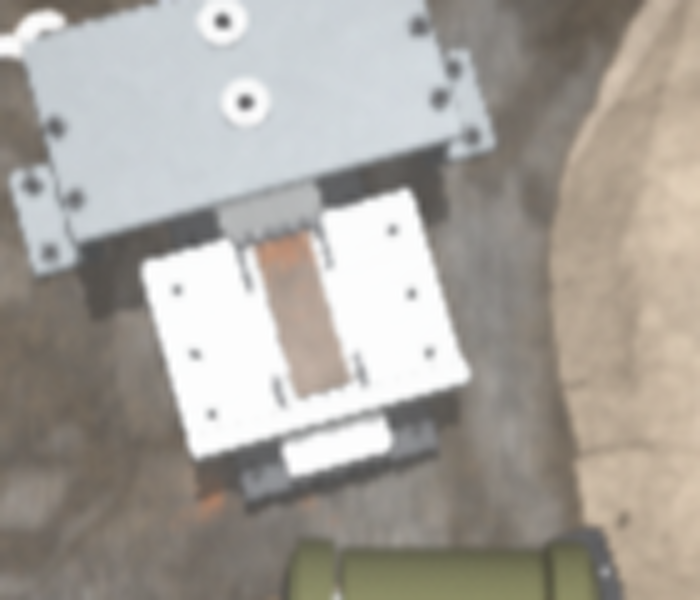

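The bar lies flat inside the fences in both views. Next I'll lean the tool in the pushing direction by driving past the outer reach limit along azimuth 16.8°, in clear air above the jig.

```bash
python3 -c "
from h import *
plan((795,240,260),16.8)"
```

```text
t 19.62 pos [344.   39.7 198.1] yaw 16.77 tilt [ 5.e-03  3.e-04 -1.e+00] F [ 0.9  0.3 -0.1] open 13.6 j [ 0.009 -0.198  1.999  0.     1.336  1.287]
tool delta [489.9 -61.6 -59.5]
tool yaw -0.03
```

send_rows(
  linear=[
    [40, -5, -8],
    [40, -5, -8],
    [40, -5, -8],
    [40, -5, -8],
    [40, -5, -8],
    [40, -5, -8],
    [40, -5, -6],
    [40, -5, -5],
    [40, -5, 0],
    [40, -5, 0],
    [40, -5, 0],
    [40, -5, 0],
  ],
  yaw=[0, 0, 0, 0, 0, 0, 0, 0, 0, 0, 0, 0],
  hand=[0, 0, 0, 0, 0, 0, 0, 0, 0, 0, 0, 0],
)

```text
t: 20.62
position: [746.6, 216.9, 258.2]
ee_rot: [-3.108, -0.46, -0.002]
contact_force: [0.2, -1.1, -0.0]
opening: 0.4
```

send_rows(
  linear=[
    [40, 0, 0],
    [40, 0, 0],
    [40, 0, 0],
    [40, 0, 0],
  ],
  yaw=[0, 0, 0, 0],
  hand=[0, 0, 0, 0],
)

```text
t: 20.95
position: [797.8, 233.0, 221.1]
ee_rot: [-3.096, -0.457, -0.109]
contact_force: [-0.3, -0.0, -0.1]
opening: 0.2
```

```bash
python3 -c "
from h import *
plan((455,74,200),16.8)"
```

```text
t 20.95 pos [797.8 233.  221.1] yaw 16.81 tilt [ 0.0676  0.0197 -0.9975] F [-0.3 -0.  -0.1] open 0.2 j [0.239 1.052 0.236 0.003 1.784 1.517]
tool delta [-374.7   53.    -5.3]
tool yaw 0.01
```

send_rows(
  linear=[
    [36, 0, -20],
    [36, 0, -20],
    [36, 0, -20],
    [36, 0, -20],
    [36, 0, -20],
    [36, 0, -20],
  ],
  yaw=[0, 0, 0, 0, 0, 0],
  hand=[0, 0, 0, 0, 0, 0],
)

```text
t: 21.45
position: [811.4, 238.6, 296.2]
ee_rot: [-3.061, -0.452, -0.335]
contact_force: [-0.1, -0.1, 0.4]
opening: 0.4
```

```bash
python3 -c "
from h import *
plan((455,74,200),16.8)"
```

```text
t 21.45 pos [811.4 238.6 296.2] yaw 16.82 tilt [ 0.2072  0.0603 -0.9764] F [-0.1 -0.1  0.4] open 0.4 j [0.239 0.965 0.235 0.01  1.724 1.519]
tool delta [-400.4   54.4   10.2]
tool yaw 0.02
```

send_rows(
  linear=[
    [36, 0, -12],
    [36, 0, -12],
    [36, 0, -12],
    [36, 0, -12],
    [36, 0, -12],
    [36, 0, -12],
    [36, 0, -12],
    [36, 0, -12],
    [36, 0, -12],
    [36, 0, -12],
  ],
  yaw=[0, 0, 0, 0, 0, 0, 0, 0, 0, 0],
  hand=[0, 0, 0, 0, 0, 0, 0, 0, 0, 0],
)

```text
t: 22.28
position: [840.3, 249.4, 376.5]
ee_rot: [-2.978, -0.44, -0.661]
contact_force: [-0.3, 0.5, 0.2]
opening: 0.6
```

```bash
python3 -c "
from h import *
plan((455,74,200),16.8)"
```

```text
t 22.28 pos [840.3 249.4 376.5] yaw 16.86 tilt [ 0.4054  0.1191 -0.9064] F [-0.3  0.5  0.2] open 0.6 j [0.24  0.887 0.236 0.019 1.583 1.522]
tool delta [-454.9   56.2  -17.1]
tool yaw 0.06
```

send_rows(
  linear=[
    [38, 0, -5],
    [38, 0, -5],
    [38, 0, -5],
    [38, 0, -5],
    [0, 0, 0],
  ],
  yaw=[0, 0, 0, 0, 0],
  hand=[0, 0, 0, 0, 0],
)

```text
t: 22.7
position: [857.1, 255.1, 400.2]
ee_rot: [-2.933, -0.434, -0.793]
contact_force: [0.4, 1.2, 0.2]
opening: 0.4
```

```bash
python3 -c "
from h import *
plan((455,74,200),16.8)"
```

```text
t 22.7 pos [857.1 255.1 400.2] yaw 16.88 tilt [ 0.4831  0.1422 -0.8639] F [0.4 1.2 0.2] open 0.4 j [0.241 0.873 0.235 0.023 1.506 1.523]
tool delta [-478.7   56.8  -47.1]
tool yaw 0.08
```

Tilt is 30.2° at azimuth 16.4°, which is what's needed. Next I'll bring the tool back behind the push plate.

send_rows(
  linear=[
    [-20, 2.5, -2],
    [-40, 4.8, -4],
    [-40, 4.8, -4],
    [-40, 4.8, -4],
    [-40, 4.8, -4],
    [-40, 4.8, -4],
    [-40, 4.8, -4],
    [-40, 4.8, -4],
    [-40, 4.8, -4],
    [-40, 4.8, -4],
    [-40, 4.8, -4],
    [-40, 4.8, -4],
  ],
  yaw=[0, 0, 0, 0, 0, 0, 0, 0, 0, 0, 0, 0],
  hand=[0, 0, 0, 0, 0, 0, 0, 0, 0, 0, 0, 0],
)

```text
t: 23.7
position: [528.6, 105.2, 238.4]
ee_rot: [-2.934, -0.435, -0.789]
contact_force: [1.3, -0.3, -0.3]
opening: 0.4
```

```bash
python3 -c "
from h import *
plan((445,70.5,150),16.8)"
```

```text
t 23.7 pos [528.6 105.2 238.4] yaw 16.93 tilt [ 0.4806  0.1418 -0.8654] F [ 1.3 -0.3 -0.3] open 0.4 j [ 0.068 -0.083  1.899  0.15   0.817  1.271]
tool delta [-122.3    8.7   31.5]
tool yaw 0.13
```

send_rows(
  linear=[
    [-40, 3, 5],
    [-40, 3, 5],
    [-40, 2.7, 10],
    [-2, 0, 11],
    [0, 0, 0],
    [0, 0, 0],
  ],
  yaw=[0, 0, 0, 0, 0, 0],
  hand=[0, 0, 0, 0, 0, 0],
)

```text
t: 24.2
position: [447.4, 71.0, 152.2]
ee_rot: [-2.934, -0.434, -0.79]
contact_force: [0.2, -0.4, -0.3]
opening: 0.5
```

```bash
python3 - <<'E'
from h import *
from cell import *
plan((443,69.7,48),16.8)
for n,(x,y) in (("scene",(290,170)),):
    s=snapshot(n); np.savez(n+"10.npz",**s);cv2.imwrite(f"pics/{n}10.png",cv2.resize(s["img"][y:y+180,x:x+210,::-1],None,fx=3.3,fy=3.3,interpolation=cv2.INTER_CUBIC))
E
```

```text
t 24.2 pos [447.4  71.  152.2] yaw 16.91 tilt [ 0.481   0.1418 -0.8652] F [ 0.2 -0.4 -0.3] open 0.5 j [-0.025 -0.199  2.21   0.26   0.643  1.082]
tool delta [-56.3  -0.4  87.8]
tool yaw 0.11
```

View pics/scene10.png

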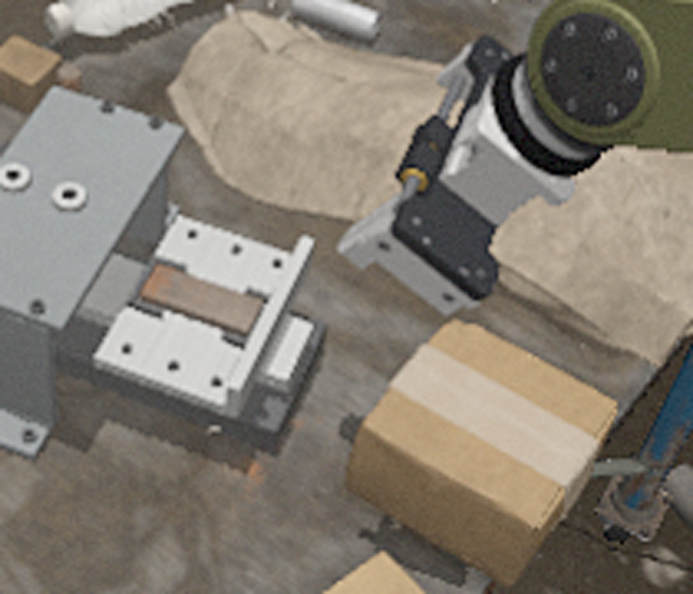

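```bash
python3 - <<'E'
from h import *
from cell import get_state
st=get_state();M=Rn.from_rotvec(st["ee_rot"]).as_matrix()
s=load("scene10.npz");P=cloud(s);T=(P-st["position"])@M
m=(abs(T[...,0])<60)&(abs(T[...,1])<100)&(T[...,2]<-15)&(T[...,2]>-200)&(P[...,2]>100)
for lo in range(-110,-10,10):
    k=m&(T[...,2]>=lo)&(T[...,2]<lo+10)
    if k.sum()>5: print(lo,k.sum(),"x",np.percentile(T[...,0][k],[2,98]).round(0),"y",np.percentile(T[...,1][k],[2,98]).round(0))
b=(P[...,2]>80)&(P[...,2]<95)&(P[...,0]<380)&(P[...,1]>-20)&(P[...,1]<110)
print("box x",np.percentile(P[...,0][b],[1,99]),"y",np.percentile(P[...,1][b],[1,99]))
G=P[m]+np.array([443,69.7,48])-st["position"]
k=(G[:,0]<385)&(G[:,1]<100)&(G[:,1]>-20)
print("min z over box zone",np.percentile(G[k][:,2],[0.5,2]) if k.any() else None, "gripper min x for z<95", G[G[:,2]<95][:,0].min())
k=G[:,2]<150; print(G[k].min(0),G[k].max(0))
E
```

```text
-90 15 x [ 9. 11.] y [-9. 14.]
-80 15 x [ 9. 10.] y [-9. 13.]
-70 14 x [ 9. 11.] y [-9. 11.]
-60 18 x [-3. 11.] y [-12.  13.]
-50 43 x [-9. 10.] y [-12.  14.]
-40 23 x [-8. 10.] y [-11.  10.]
box x [ 76.38042245 377.87388399] y [-14.98181678 108.26455317]
min z over box zone [176.3842268  180.73088852] gripper min x for z<95 410.09073948618476
[327.99442821  46.40517184  75.26530899] [440.02824549 123.60210226 149.99189436]
```

send_rows(
  linear=[
    [-14, 0, 22],
    [-14, 0, 22],
    [-14, 0, 22],
    [-14, 0, 21.5],
    [0, 0, 0],
    [0, 0, 0],
    [0, 0, 0],
  ],
  yaw=[0, 0, 0, 0, 0, 0, 0],
  hand=[0, 0, 0, 0, 0, 0, 0],
)

```text
t: 24.83
position: [444.0, 69.7, 49.5]
ee_rot: [-2.933, -0.436, -0.792]
contact_force: [-0.7, 0.1, 0.4]
opening: 0.6
```

```bash
python3 - <<'E'
from h import *
from cell import *
plan((443,69.7,48),16.8)
st=get_state(); M=Rn.from_rotvec(st["ee_rot"]).as_matrix()
d=np.array([np.cos(np.radians(16.8)),np.sin(np.radians(16.8)),0]); o=np.array([598.9,116.8,0]); l=np.cross([0,0,1],d)
p=st["position"]-26.4*M[:,2]+8*M[:,0]-o; print("contact pt jig",p@d,p@l,p[2])
print("advance dir in tool",(M.T@d).round(4))
s=snapshot("scene"); np.savez("scene11.npz",**s);x,y=290,170;cv2.imwrite(f"pics/scene11.png",cv2.resize(s["img"][y:y+180,x:x+210,::-1],None,fx=3.3,fy=3.3,interpolation=cv2.INTER_CUBIC))
E
```

```text
t 24.83 pos [444.   69.7  49.5] yaw 16.96 tilt [ 0.4822  0.1424 -0.8644] F [-0.7  0.1  0.4] open 0.6 j [-0.031  0.01   2.323  0.49   0.341  0.82 ]
tool delta [-1.6 -0.3  0.9]
tool yaw 0.16
contact pt jig -168.30726231805576 -0.2539416931675583 76.36759026478452
advance dir in tool [8.644e-01 6.000e-04 5.028e-01]
```

View pics/scene11.png

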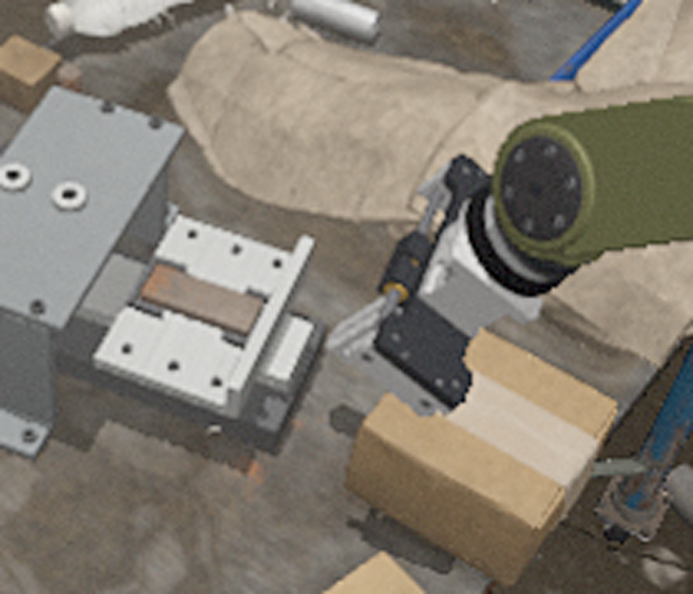

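Clear and in position, on the centre line to within 0.3 mm and at height 76. First push segment.

send_rows(
  linear=[
    [13, 0, 7.6],
    [13, 0, 7.6],
    [7, 0, 4.1],
    [7, 0, 4.1],
    [8.6, 0, 5],
    [8.6, 0, 5],
    [8.6, 0, 5],
    [8.6, 0, 5],
  ],
  yaw=[0, 0, 0, 0, 0, 0, 0, 0],
  hand=[0, 0, 0, 0, 0, 0, 0, 0],
)

```text
t: 25.55
position: [525.3, 94.5, 48.4]
ee_rot: [-2.934, -0.435, -0.789]
contact_force: [-8.6, -1.9, 4.9]
opening: 0.4
```

```bash
cat >> h.py <<'E'
def tip():
    from cell import get_state
    st=get_state(); M=Rn.from_rotvec(st["ee_rot"]).as_matrix()
    d=np.array([np.cos(np.radians(16.8)),np.sin(np.radians(16.8)),0]); o=np.array([598.9,116.8,0]); l=np.cross([0,0,1],d)
    p=st["position"]-26.4*M[:,2]+8*M[:,0]-o; print("t",st["t"],"contact pt jig",(p@d).round(1),(p@l).round(1),p[2].round(1),"F jig",(st["contact_force"]@d).round(1),(st["contact_force"]@l).round(1),st["contact_force"][2].round(1),"fwd",(M.T@d).round(4),"up",(M.T@[0,0,1]).round(3), "lat",(M.T@l).round(3))
E
python3 - <<'E'
from h import *
from cell import *
tip()
s=snapshot("scene"); np.savez("scene12.npz",**s);x,y=270,170;cv2.imwrite(f"pics/scene12.png",cv2.resize(s["img"][y:y+180,x:x+210,::-1],None,fx=3.3,fy=3.3,interpolation=cv2.INTER_CUBIC))
E
```

```text
t 25.55 contact pt jig -83.2 0.0 75.2 F jig -8.8 0.6 4.9 fwd [8.653e-01 5.000e-04 5.012e-01] up [ 0.501  0.004 -0.865] lat [ 0.002 -1.    -0.003]
```

View pics/scene12.png

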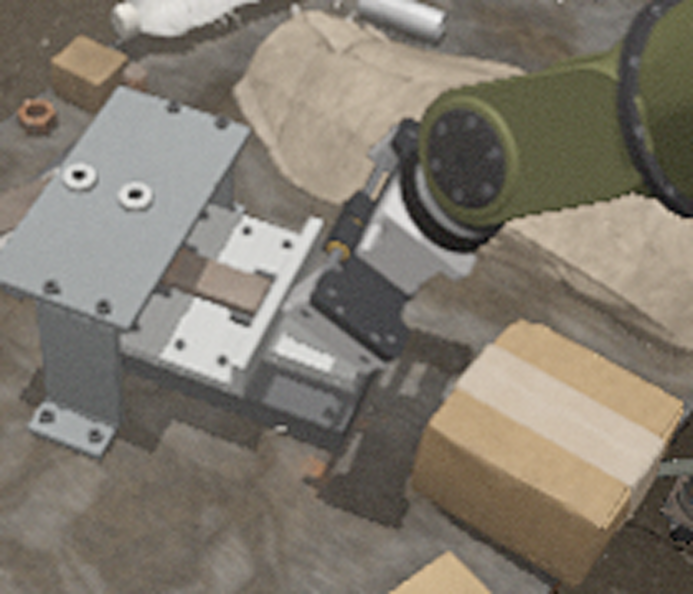

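The carriage is sliding at 9 N with no sideways force, and the bar stays in the nest. Continuing.

send_rows(
  linear=[
    [6.1, 0, 3.5],
    [6.1, 0, 3.5],
    [6.1, 0, 3.5],
    [6.1, 0, 3.5],
    [6.1, 0, 3.5],
    [6.1, 0, 3.5],
    [6.1, 0, 3.5],
    [6.1, 0, 3.5],
  ],
  yaw=[0, 0, 0, 0, 0, 0, 0, 0],
  hand=[0, 0, 0, 0, 0, 0, 0, 0],
)

```text
t: 26.27
position: [578.6, 110.6, 48.2]
ee_rot: [-2.934, -0.435, -0.788]
contact_force: [-7.4, -2.3, 3.7]
opening: 0.5
```

```bash
python3 - <<'E'
from h import *
from cell import *
tip()
s=snapshot("scene"); np.savez("scene13.npz",**s);x,y=250,170;cv2.imwrite(f"pics/scene13.png",cv2.resize(s["img"][y:y+150,x:x+180,::-1],None,fx=4,fy=4,interpolation=cv2.INTER_CUBIC))
E
```

```text
t 26.2667 contact pt jig -27.5 0.0 75.0 F jig -7.7 -0.1 3.7 fwd [8.658e-01 4.000e-04 5.004e-01] up [ 0.5    0.003 -0.866] lat [ 0.002 -1.    -0.003]
```

View pics/scene13.png

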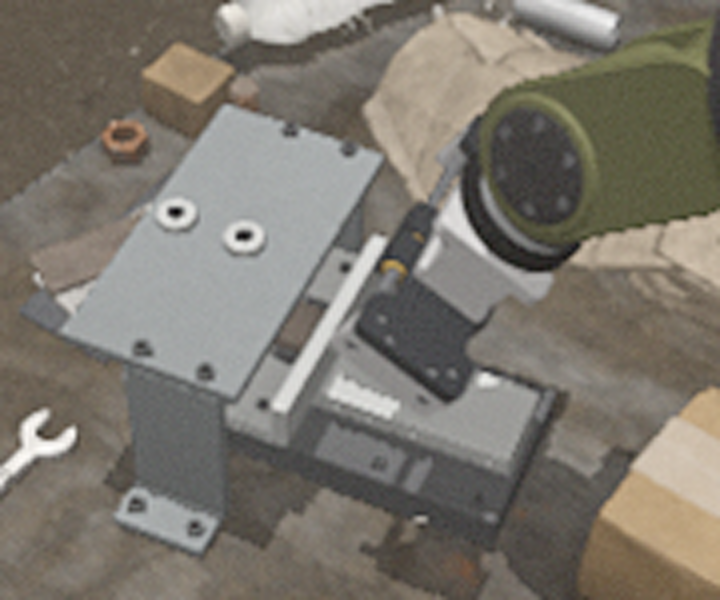

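```bash
python3 - <<'E'
from h import *
from cell import get_state
st=get_state();M=Rn.from_rotvec(st["ee_rot"]).as_matrix()
d=np.array([np.cos(np.radians(16.8)),np.sin(np.radians(16.8)),0]); o=np.array([598.9,116.8,0]); l=np.cross([0,0,1],d)
s=load("scene13.npz");P=cloud(s);T=(P-st["position"])@M
m=(abs(T[...,0])<60)&(abs(T[...,1])<105)&(T[...,2]<-15)&(T[...,2]>-220)
J=np.dstack([(P-o)@d,(P-o)@l,P[...,2]])
for z in range(70,190,10):
    k=m&(J[...,2]>=z)&(J[...,2]<z+10)&(J[...,0]<-20)
    if k.any(): print(z,k.sum(),"max x",np.sort(J[...,0][k])[-4:].round(0),"y",np.percentile(J[...,1][k],[2,98]).round(0), "toolz max",np.sort(T[...,2][k])[-3:].round(0))
E
```

```text
70 53 max x [-25. -25. -21. -21.] y [-56.  74.] toolz max [-23. -23. -23.]
80 58 max x [-22. -21. -21. -20.] y [-67.  73.] toolz max [-31. -31. -28.]
90 141 max x [-20. -20. -20. -20.] y [-72.  72.] toolz max [-37. -37. -37.]
130 2 max x [-61. -59.] y [-5. -1.] toolz max [-97. -95.]
140 16 max x [-102. -101. -100.  -98.] y [77. 79.] toolz max [-126. -126. -124.]
150 42 max x [-86. -86. -81. -79.] y [10. 80.] toolz max [-124. -124. -123.]
160 65 max x [-67. -65. -61. -60.] y [-52.  85.] toolz max [-125. -125. -123.]
170 130 max x [-56. -55. -55. -54.] y [-77.  87.] toolz max [-127. -127. -125.]
180 370 max x [-58. -58. -58. -58.] y [-75.  87.] toolz max [-134. -133. -133.]
```

Clearance to the plate edge is ample, since the tool at z 130 is at x -60. Continuing gently.

send_rows(
  linear=[
    [3.5, 0, 2],
    [3.5, 0, 2],
    [3.5, 0, 2],
    [3.5, 0, 2],
    [3.5, 0, 2],
    [1.7, 0, 1],
    [1.7, 0, 1],
  ],
  yaw=[0, 0, 0, 0, 0, 0, 0],
  hand=[0, 0, 0, 0, 0, 0, 0],
)

```text
t: 26.9
position: [601.4, 117.4, 48.2]
ee_rot: [-2.934, -0.435, -0.788]
contact_force: [-8.0, -3.2, 5.1]
opening: 0.5
```

```bash
python3 -c "
from h import *
tip()"
```

```text
t 26.9 contact pt jig -3.7 -0.0 75.1 F jig -8.6 -0.7 5.1 fwd [8.657e-01 3.000e-04 5.006e-01] up [ 0.501  0.004 -0.866] lat [ 0.002 -1.    -0.003]
```

send_rows(
  linear=[
    [0.9, 0, 0.5],
    [0.9, 0, 0.5],
    [0.9, 0, 0.5],
  ],
  yaw=[0, 0, 0],
  hand=[0, 0, 0],
)

```text
t: 27.15
position: [604.3, 118.3, 48.2]
ee_rot: [-2.934, -0.435, -0.788]
contact_force: [-7.2, -2.4, 4.8]
opening: 0.5
```

send_rows(
  linear=[
    [0.9, 0, 0.5],
    [0.9, 0, 0.5],
  ],
  yaw=[0, 0],
  hand=[0, 0],
)

```text
t: 27.32
position: [606.0, 118.9, 48.2]
ee_rot: [-2.934, -0.435, -0.787]
contact_force: [-14.6, -2.4, 8.2]
opening: 0.5
```

```bash
python3 -c "
from h import *
tip()"
```

```text
t 27.3167 contact pt jig 1.1 0.1 75.0 F jig -14.7 1.9 8.2 fwd [8.660e-01 4.000e-04 5.001e-01] up [ 0.5    0.003 -0.866] lat [ 0.002 -1.    -0.003]
```

Force is rising at x ≈ +1, so this should be the stop. I'll push a little more to confirm.

send_rows(
  linear=[
    [0.9, 0, 0.5],
    [0.9, 0, 0.5],
    [0, 0, 0],
  ],
  yaw=[0, 0, 0],
  hand=[0, 0, 0],
)

```text
t: 27.57
position: [606.5, 119.2, 47.8]
ee_rot: [-2.935, -0.436, -0.782]
contact_force: [-31.1, -9.7, 20.9]
opening: 0.7
```

```bash
python3 -c "
from h import *
tip()"
```

```text
t 27.5667 contact pt jig 1.8 0.2 74.7 F jig -32.6 -0.3 20.9 fwd [0.8675 0.0009 0.4974] up [ 0.497  0.003 -0.868] lat [ 0.002 -1.    -0.002]
```

The force climbs to 33 N with almost no travel at x ≈ +1.8, in line with the stop. Backing off straight along the rail, then up.

send_rows(
  linear=[
    [-4.3, 0, -2.5],
    [-13, 0, -7.5],
    [-26, 0, -15],
    [-26, 0, -15],
    [-26, 0, -15],
    [0, 0, -20],
    [0, 0, -40],
    [0, 0, -40],
    [0, 0, -40],
    [0, 0, 0],
  ],
  yaw=[0, 0, 0, 0, 0, 0, 0, 0, 0, 0],
  hand=[0, 0, 0, 0, 0, 0, 0, 0, 0, 0],
)

```text
t: 28.4
position: [436.4, 67.4, 177.0]
ee_rot: [-2.931, -0.436, -0.808]
contact_force: [0.9, -0.9, 1.0]
opening: 0.5
```

```bash
python3 - <<'E'
from h import *
from cell import *
tip()
o=np.array([598.9,116.8]);d=np.array([np.cos(np.radians(16.8)),np.sin(np.radians(16.8))]);l=np.array([-d[1],d[0]])
for n,(x,y) in (("scene",(250,180)),("top",(265,180))):
    s=snapshot(n); np.savez(n+"14.npz",**s); f=cv2.resize(s["img"][:,:,::-1],None,fx=4,fy=4,interpolation=cv2.INTER_CUBIC)
    X=[np.r_[o+d*a+l*b,92] for a,b in ((0,-75),(0,75))]
    cv2.polylines(f,[((proj(s,X)+.5)*4).astype(int)],False,(0,255,0),1)
    cv2.imwrite(f"pics/{n}14.png",f[y*4:y*4+560,x*4:x*4+640])
E
```

```text
t 28.4 contact pt jig -176.5 -0.2 203.8 F jig 0.6 -1.1 1.0 fwd [ 8.593e-01 -3.000e-04  5.116e-01] up [ 0.512  0.008 -0.859] lat [ 0.004 -1.    -0.007]
```

View pics/scene14.png

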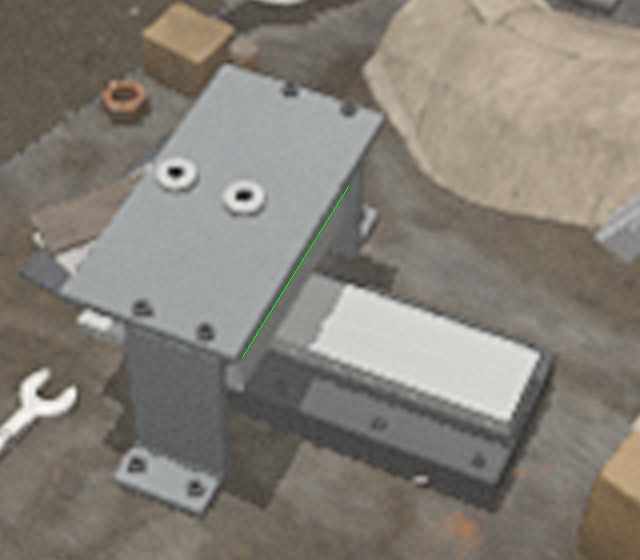

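View pics/top14.png

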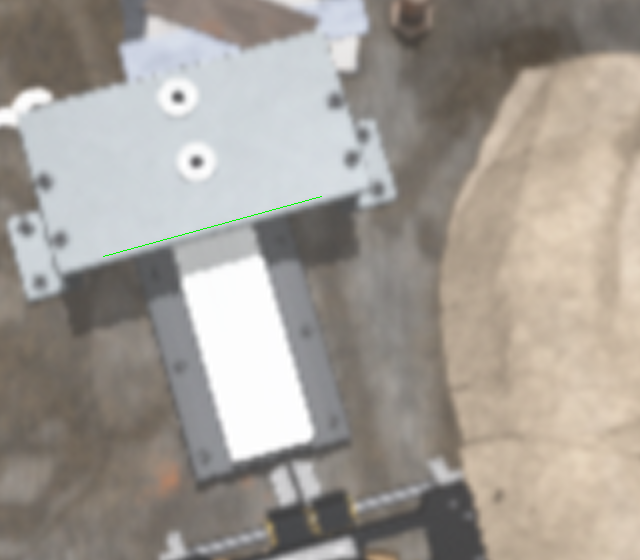

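```bash
python3 - <<'E'
from h import *
o=np.array([598.9,116.8]);d=np.array([np.cos(np.radians(16.8)),np.sin(np.radians(16.8))]);l=np.array([-d[1],d[0]])
s=load("scene14.npz"); x0,y0=262,245
f=cv2.resize(s["img"][:,:,::-1],None,fx=12,fy=12,interpolation=cv2.INTER_CUBIC)
for c,col in ((0,(0,255,0)),(-8,(0,0,255))):
    X=[np.r_[o+d*(c+a)+l*b,z] for a,b,z in ((60,75,68),(110,75,68),(110,30,68))]
    cv2.polylines(f,[((proj(s,X)+.5)*12).astype(int)],False,col,1)
cv2.imwrite("pics/far.png",f[y0*12:y0*12+480,x0*12:x0*12+600])
E
```

```text
(no output)
```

View pics/far.png

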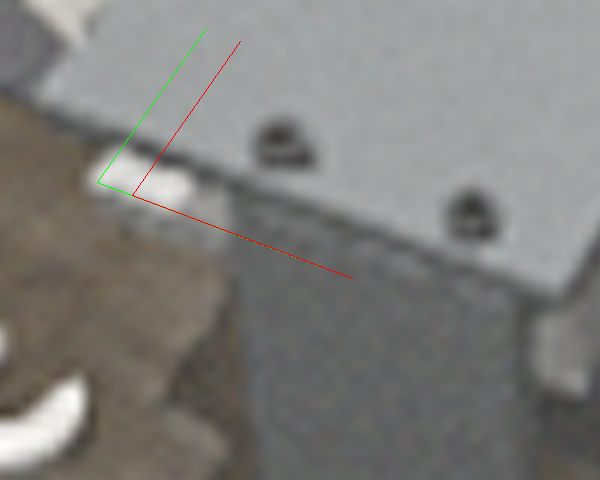

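The far table corner matches the home prediction (green), not the 8 mm short line (red). A short settle, then hand in.

send_rows(
  linear=[
    [0, 0, 0],
    [0, 0, 0],
    [0, 0, 0],
  ],
  yaw=[0, 0, 0],
  hand=[20, 20, 20],
)

```text
t: 28.75
position: [435.9, 68.1, 167.3]
ee_rot: [-2.935, -0.435, -0.784]
contact_force: [0.1, 0.3, -1.1]
opening: 17.2
```

```bash
python3 -c "
from cell import *
print(get_state()['contact_force'],get_state()['t']); print(close_job())"
```

```text
[ 0.05861849  0.27321503 -1.06393714] 28.75
the job is handed in; nothing more can be done
None
```

The bar is in the nest and the carriage is home against its stop. I handed the job in at 28.75 s with the gripper clear of everything.

**What I did**
- **Bar:** I gripped the bar across its width, lowered it into the nest and released it. Contact came at table height (68 mm).
- **Tilt:** The interface has no tilt command, so I leaned the tool 30° forward by driving it past the arm's outer reach limit. I tried this first in free air and undid the small tilt it left.
- **Push:** I pushed the middle of the push plate along the rail, within 0.3 mm of the centre line. The carriage slid at about 8–9 N. I stopped at 33 N, where it no longer moved, and backed off.

**Last checks**
- **Carriage:** The far table corner in the scene image matches the home position to 1–2 mm. The pushing tip stopped at about +1.8 mm, which is within calibration error of home.
- **Bar:** It lay flat between the fences in both views before the push. It was still in the nest in the picture at about -83 mm, and the part not yet under the plate still looked in place at about -27 mm. At home the bush plate hides it, so I could not check its final position directly.
- **Other loose things:** I never touched the bystanders.

**What failed or disagreed**
- The first two grips missed. On the first, I also lifted before the fingers had closed.
- The cause was that the real fingertips sit about 26 mm behind the reported tool point. Depth images and contact with the bench both showed this, and I corrected for it from then on.

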